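# Crank the wood block under the brush of the hand scrubber

## Task

Lay the dark wood block in the pocket of the scrubber's carriage, then take the crank knob and wind the carriage in under the brush until you feel it come up against its rubber stop, and let go. Each turn has one heavy point, where a weight is lifted: bring the crank through it at a slow, steady pace of five to eight seconds a turn, neither lurching over it nor running back, and do not force the stop. Leave the vial, the dish and the shell where they are.

Things in the scene. Friction and masses are not known exactly. Their poses are not given: they have to be found in the camera images.
- block_mid (a point): centre of the dark wood block, 58 x 92 x 13 mm (point x along the 58 mm, y along the 92 mm, z up), loose, 0.12 kg, lying flat on the table left of the scrubber; grasp it across the 58 mm
- pocket (a point): centre of the floor of the pocket in the carriage, a small aluminium tray at the left end of the scrubber (point z up, 28 mm above the table). Pocket 64 mm along point x, 98 mm along point y: the block goes in flat, its 92 mm along y, either way round. Walls 8 mm above the pocket floor at both short ends and 15 mm along the long sides from each corner; the middle of each long side is open for the fingers
- carriage (a joint): travel of the carriage (m), within 5 mm of 0 at the start, growing as it slides in along the pocket's -y; 52.5 mm per turn of the crank, about two turns in all; only the crank can move it. It ends on a rubber stop hidden in the machine, which can only be felt: there the force at the knob climbs steadily, by about 1.5 N for each mm that the knob is pushed on
- spindle (a point): point on the vertical axis of the crank, at the height of the knob's middle. Wind counter-clockwise seen from above; the knob goes round this axis on a level circle of 55 mm radius. It takes about 3 N at the knob at the bottom and top of the weight's swing, about 9 N half-way up (the heavy point); on the way down the weight drives the crank on with up to 3 N, so hold the knob
- knob_grip (a point): middle of the crank's black knob, an upright cylinder 22 mm across and 45 mm tall that spins freely on its pin, so the grip need not turn with the crank. Its underside is 137 mm above the table, on the steel crank arm over the gear head
- scrubber: the grey hand scrubber, bolted down: bed 150 mm (x) by 370 mm (y), carriage at its +y end, gear head (109 mm high) with the crank on top at its -y end, in between a bridge 116 mm high with a scrub brush fixed under it, 15 mm above the pocket floor. A round steel weight on the front of the gear head is lifted once a turn. Origin at table height under the brush, x away from the robot at yaw 0
- vial: bystander: small glass vial with a screw cap, 32 mm across, 54 mm tall, right of the scrubber; origin under its middle
- dish: bystander: shallow clear round dish with beads, 60 mm across, 14 mm high, at the left behind the block; origin under its middle
- shell: bystander: oyster shell lying flat, 91 x 96 x 15 mm, right of the scrubber; origin under its middle

How it is judged:
On the way, in this order (a step that is already met when the one before it is completed fails the run):
1. the block lies flat in the pocket, let go, with the carriage still at the loading end (horizontal distance between block_mid and pocket below 0.008 m and z of block_mid in the frame of pocket below 0.009 m and angle between block_mid's own z axis and vertical below 0.06 rad and contact force between the fingers and anything else below 0.2 N and value of joint carriage below 0.02 m), for 0.2 s.
2. the carriage has been cranked in to its rubber stop (value of joint carriage above 0.0996 m), for 0.1 s.
At the end, for the whole second after the job is handed in: the carriage is against its rubber stop (at most 1.2 mm short of it) and at rest, the block lies flat in the pocket (within 8 mm of its middle, not tilted), and the crank is let go (value of joint carriage above 0.0996 m and velocity of joint carriage below 0.002 m/s and horizontal distance between block_mid and pocket below 0.008 m and z of block_mid in the frame of pocket below 0.009 m and angle between block_mid's own z axis and vertical below 0.06 rad); the robot touches nothing.
It fails at once if the crank lurched: the carriage ran faster than 35 mm/s (a turn in under 1.5 s) (velocity of joint carriage above 0.035 m/s).
It fails at once if the crank ran back on the way: the carriage, between 12 and 95 mm in, went outward faster than 21 mm/s (velocity of joint carriage below -0.021 m/s and value of joint carriage between 0.012 and 0.095 m).
It fails at once if the stop was forced: the carriage was driven more than 2.3 mm into the rubber (over 20 N at the knob) (value of joint carriage above 0.1032 m).
It fails at once if the vial, the dish or the shell was moved by more than 20 mm (distance of any of vial, dish, shell from where it was at the start of the episode above 0.02 m).
It also fails if it takes over 72 s, if anything falls off the work surface, if the arm or the gripper's body presses on something with over 40 N, if the wrist force passes 120 N, or if a joint passes its speed limit or range.

## Robot

A 7-joint arm with a two-finger parallel gripper is mounted at the origin on a cart in front of the work surface, level with it; the furniture and walls round the work are solid. World frame = base frame: x ahead of the robot, y to its left, z up, the work surface at z = 0. Lengths are in m, angles in rad, forces in N, time in s.
With the tool pointing down it reaches from about 0.425 to 0.925 m from the base axis. Payload 6.8 kg.
Tool frame: the origin (TCP) lies at the very end of the fingers, on their centre line; the grasp point (between the pads) lies 19 mm behind it (bot.grasp_offset is the distance from the TCP to the grasp point, in m); z points along the fingers, y is the direction in which the jaws open and shut (so a half turn about z gives the same grasp; the last joint's range is limited). The gripper opens to 85 mm and grips with 20 to 120 N. Pads are 22 mm wide; open, the fingers measure 114 mm over their backs; the gripper's body (76 mm by 85 mm) begins 54 mm behind the grasp point. The pads swing forward as they close: fully open they stand 13 mm farther back than shut.
Start: joints at [-1.412, 0.477, 0.022, 1.555, -0.011, 1.109, -0.083], TCP at [0.178, 0.651, 0.231] pointing down, gripper open.
Joint ranges: [-2.96, 2.96], [-0.34, 2.1], [-1.41, 1.46], [0.24, 2.44], [-1.37, 4.51], [0.17, 1.92], [-2.96, 2.96]. Speed limits (rad/s): [2.39, 2.39, 3.14, 3.14, 3.14, 3.14, 3.14].

## Interface

Orientations are given as a unit quaternion [w, x, y, z].
In Python, from station import monitor, cams, bot, finder gives the robot as it stands.
- The arm moves only by the tool jog_arm, never from a script. Its argument "plan" is a list of rows, each an object of numbers: "x", "y", "z": the shift along the tool's x, y, z as a fraction of full scale; "wx", "wy", "wz": the turn, a rotation vector about the tool's x, y, z as a fraction of full scale. A call has 1 to 12 rows; each row is the pose to reach, as a shift and turn from the pose measured when the call began, along the tool's axes at that moment, turning the shorter way round; what a row does not reach only later rows make up. Full scale, the value 1, is 20 cm for a shift and 180 degrees for a turn. A row lasts 1/12 s, in which the tool goes at most 41.7 mm and 7.16 degrees, less where a joint would pass 70% of its speed; a pose out of reach is approached as far as the arm can. A call with a number of a shift or a turn outside -1 to 1 is refused whole. A call with a gripper value outside its range is refused whole. "hand" is the opening, from -1 (shut) to 1 (fully open), set as the call begins (left out, the last holds). The fingers move at their own pace and stop on an object; "grip_force" is the grip in N (left out, the last holds). Time passes only in rows, so rows that repeat a pose let the fingers close. It gives the time, the measured TCP pose, the force and the opening at its end, in the units of the state.
- monitor.get_obs(): the state, without advancing time (a new reading comes with each control period).
- cams.read_camera(name): name is "scene" or "top"; returns the picture (480x640x3 uint8, red, green, blue); there is no depth.
- cams.get_calibration(name): a dict with "fx", "fy", "cx", "cy" (pixels), "distortion" ([k1, k2, p1, p2, k3] as OpenCV has them; the pictures are not rectified), "extrinsics" (4x4, takes a point from world to camera coordinates). Camera axes: x right, y down, z forward; pixel columns grow to the right and rows downward; lengths in m; the calibration is good to about 2 mm. A picture is of the moment at which its call begins. get_calibration takes no time and is no camera call.
- bot.hand_in(): hands the job in, once; it reports no verdict.
Trained networks look in the newest picture that a camera, given by its name, has taken for a name from the list of things; names that differ only in an ending like _2 or _b are one class to them, and where a whole thing is asked for, a point or a joint stands for the part that bears it (a point fixed in the world has none). Each returns a list of dicts, best first, with "confidence" (0 to 1); they miss things now and then, are a little off and sometimes report something else, mostly with a low value. They report only what shows in the picture. A call takes as long as a camera call.
- finder.find_in(camera, target): "bbox" ([left, top, width, height] in pixels, round what is visible of it).
- finder.place_of(camera, target): "location" ([column, row] in pixels: a listed point, or the origin of a listed thing).
The state is a dict: "t": time; "q": joint angles; "joint_vel": joint speeds; "joint_torque": joint torques, N m; "eef_pos": TCP position; "tool_rot": TCP orientation; "contact_force": force on the tool from outside, world axes, zero at the start; "torque": the same for the moment, N m; "gripper_width": opening from 0.0 (shut) to 1.0 (fully open).
Only numpy, scipy, OpenCV 4.12 (cv2) and the standard library are available. Lean on these libraries where they do the work, as an engineer would, in place of code of your own. Each camera call takes 0.05 s, during which the arm holds its last target. There are 200 camera calls.

## Working session

There is one attempt and no reset: what is moved stays moved. The work goes in short steps, Python scripts to look and compute and a tool call to move; the robot and the scene stay as the last step left them, time stands still between calls to the robot, and variables do not carry over. Pictures are saved under pics/ and viewed, about 8 in all and at most 12, crops included, and the job is handed in when it is done.

Besides the shell and the picture viewer there is one more tool, called after "Emit:" as name([rows], argument=value, ...), one row to a line, values as JSON. jog_arm: Moves the arm, as the interface text tells. Shift numbers are shares of 20 cm and turn numbers shares of 180 degrees, none past 1 either way. Its arguments: {"type":"object","properties":{"plan":{"type":"array","items":{"type":"object","properties":{"x":{"type":"number","minimum":-1,"maximum":1},"y":{"type":"number","minimum":-1,"maximum":1},"z":{"type":"number","minimum":-1,"maximum":1},"wx":{"type":"number","minimum":-1,"maximum":1},"wy":{"type":"number","minimum":-1,"maximum":1},"wz":{"type":"number","minimum":-1,"maximum":1}}}},"hand":{"type":"number"},"grip_force":{"type":"number"}},"required":["plan"]}

```bash
ls; mkdir -p pics
cat > h.py <<'E'
import numpy as np, cv2
from station import monitor, cams, bot, finder
def ray(cam,px):
    c=cams.get_calibration(cam);K=np.array([[c['fx'],0,c['cx']],[0,c['fy'],c['cy']],[0,0,1.]])
    u=cv2.undistortPoints(np.array([[px]],float),K,np.array(c['distortion']))[0,0]
    E=np.array(c['extrinsics']);R,t=E[:3,:3],E[:3,3]
    return -R.T@t, R.T@np.array([u[0],u[1],1.])
def atz(cam,px,z):
    o,d=ray(cam,px);return o+d*(z-o[2])/d[2]
def tri(p1,p2):
    o1,d1=ray('scene',p1);o2,d2=ray('top',p2)
    s=np.linalg.lstsq(np.stack([d1,-d2],1),o2-o1,rcond=None)[0]
    a,b=o1+s[0]*d1,o2+s[1]*d2
    return (a+b)/2,np.linalg.norm(a-b)
def proj(cam,P):
    c=cams.get_calibration(cam);K=np.array([[c['fx'],0,c['cx']],[0,c['fy'],c['cy']],[0,0,1.]])
    E=np.array(c['extrinsics']);return cv2.projectPoints(np.array(P,float).reshape(-1,3),cv2.Rodrigues(E[:3,:3])[0],E[:3,3],K,np.array(c['distortion']))[0][:,0]
def save(im,n): cv2.imwrite('pics/'+n,im[:,:,::-1])
E
python3 - <<'E'
from h import *
np.set_printoptions(precision=4,suppress=True)
Z=dict(block_mid=.0065,pocket=.028,spindle=.1595,knob_grip=.1595,scrubber=0,vial=0,dish=0,shell=0)
for c in('scene','top'):
    save(cams.read_camera(c),c+'0.png')
    for n,z in Z.items():
        for r in finder.place_of(c,n)[:2]:
            print(c,n,r['location'],round(r['confidence'],2),atz(c,r['location'],z))
print(monitor.get_obs())
E
```

```text
pics
scene block_mid [207.9, 231.6] 0.74 [0.4227 0.2703 0.0065]
scene pocket [303.0, 240.2] 0.86 [0.5315 0.06   0.028 ]
scene spindle [389.3, 235.0] 0.68 [ 0.5216 -0.1831  0.1595]
scene knob_grip [360.8, 229.2] 0.56 [ 0.4992 -0.1308  0.1595]
scene scrubber [336.5, 274.1] 0.77 [ 0.518  -0.0552  0.    ]
scene vial [395.2, 362.3] 0.59 [ 0.3958 -0.3098  0.    ]
scene dish [304.8, 245.0] 0.71 [0.5495 0.0722 0.    ]
scene dish [233.8, 219.3] 0.6 [0.5072 0.2765 0.    ]
scene shell [467.7, 338.8] 0.66 [ 0.5408 -0.3722 -0.    ]
top block_mid [224.9, 272.8] 0.89 [0.4278 0.2774 0.0065]
top block_mid [229.3, 245.9] 0.31 [0.5078 0.266  0.0065]
top pocket [302.2, 233.9] 0.73 [0.5373 0.0494 0.028 ]
top spindle [300.3, 233.1] 0.74 [0.5131 0.0491 0.1595]
top spindle [391.2, 229.9] 0.66 [ 0.5193 -0.1946  0.1595]
top knob_grip [368.8, 239.3] 0.47 [ 0.4943 -0.1338  0.1595]
top scrubber [337.3, 243.1] 0.66 [ 0.514  -0.0532  0.    ]
top vial [429.1, 280.8] 0.44 [ 0.3987 -0.3213  0.    ]
top dish [227.8, 242.0] 0.57 [0.5208 0.2718 0.    ]
top shell [445.6, 228.7] 0.62 [ 0.5544 -0.3778  0.    ]
top shell [224.4, 272.6] 0.28 [0.4293 0.2801 0.    ]
{'t': 0.9, 'q': array([-1.4121,  0.477 ,  0.0224,  1.5554, -0.0115,  1.1093, -0.0831]), 'joint_vel': array([-0.0006,  0.0001,  0.0008,  0.0017, -0.0011,  0.0009,  0.0019]), 'joint_torque': array([  0.0003, -59.632 ,   1.6063, -28.1544,   0.0125,   0.0015,
         0.    ]), 'eef_pos': array([0.178 , 0.6511, 0.2313]), 'tool_rot': array([0.    , 0.133 , 0.9911, 0.    ]), 'contact_force': array([ 0.0608, -0.1815, -0.6388]), 'torque': array([0.0594, 0.0343, 0.0452]), 'gripper_width': 0.9973001031332623}
```

Run:
```python
import cv2
t=cv2.imread('pics/top0.png')[190:310,190:460]
cv2.imwrite('pics/top0c.png',cv2.resize(t,(800,356),interpolation=cv2.INTER_CUBIC))
s=cv2.imread('pics/scene0.png')[170:400,170:500]
cv2.imwrite('pics/scene0c.png',cv2.resize(s,(800,558),interpolation=cv2.INTER_CUBIC))
```

```text
(no output)
```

View pics/top0c.png

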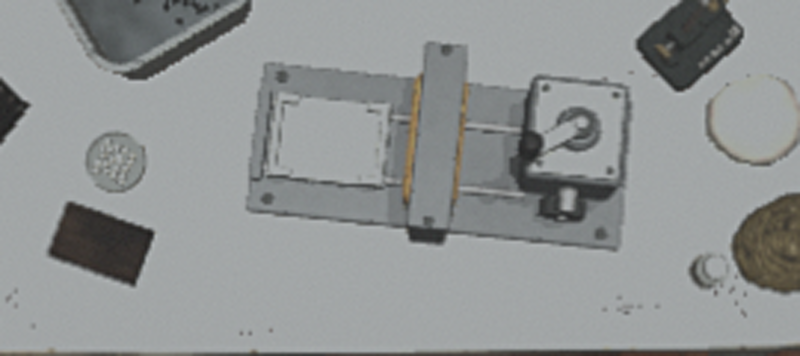

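View pics/scene0c.png

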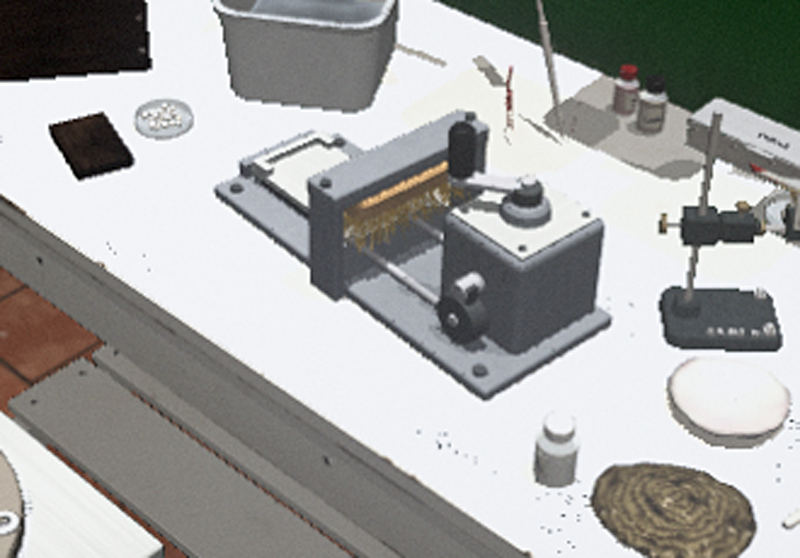

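Run:
```python
from h import *
np.set_printoptions(precision=4,suppress=True)
c=lambda u,v:(190+(u+.5)/2.963-.5,190+(v+.5)/2.9667-.5)
im=cv2.imread('pics/top0.png').astype(int)[:,:,::-1].copy()
# block
m=np.zeros(im.shape[:2],np.uint8); m[256:290,202:246]=(im[256:290,202:246].sum(2)<250)*255
r=cv2.minAreaRect(np.argwhere(m>0)[:,::-1].astype(np.float32)); B=cv2.boxPoints(r)
W=np.array([atz('top',p,.013)[:2] for p in B]); ctr=W.mean(0)
print('block',ctr,W.tolist(),[np.linalg.norm(W[i]-W[i-1]) for i in range(4)])
for i in (0,1):
    e=W[i]-W[i-1];print('edge',np.degrees(np.arctan2(e[1],e[0])),np.linalg.norm(e))
print('area ctr',atz('top',np.argwhere(m>0).mean(0)[::-1],.013))
bed=[c(267,62),c(630,85),c(620,249),c(247,210)]
Wb=np.array([atz('top',p,.01)[:2] for p in bed]);print('bed',Wb,Wb.mean(0))
for a,b in((0,1),(3,2),(0,3),(1,2)):
    e=Wb[b]-Wb[a];print(np.degrees(np.arctan2(e[1],e[0])),np.linalg.norm(e))
tray=[c(277,95),c(390,103),c(384,187),c(267,178)]
Wt=np.array([atz('top',p,.034)[:2] for p in tray]);print('tray',Wt,Wt.mean(0))
for a,b in((0,1),(3,2),(0,3),(1,2)):
    e=Wt[b]-Wt[a];print(np.degrees(np.arctan2(e[1],e[0])),np.linalg.norm(e))
hd=[c(535,76),c(631,84),c(622,188),c(524,180)]
print('knob top',atz('top',c(531,143),.182),'knob mid tri',tri([360.8,229.2],[368.8,239.3]),'spindle',tri([389.3,235],[391.2,229.9]))
print('axis at arm z .13', atz('top',c(580,127),.13))
print('pocket',tri([303,240.2],[302.2,233.9]),'block',tri([207.9,231.6],[224.9,272.8]))
s=lambda u,v:(170+(u+.5)/2.4242-.5,170+(v+.5)/2.426-.5)
print('knob scene mid',atz('scene',s(461,150),.1595),'axis scene z.14',atz('scene',s(527,190),.145))
```

```text
block [0.431  0.2796] [[0.4198314292259151, 0.3315285359429], [0.4731900578255751, 0.3139308846193723], [0.4420210175731296, 0.2275288180746875], [0.3891043071298025, 0.24545128956580353]] [np.float64(0.09139720113971093), np.float64(0.05618559048493583), np.float64(0.09185219743397927), np.float64(0.055869430178701426)]
edge 70.35488479691749 0.09139720113971093
edge -18.252531903448524 0.05618559048493583
area ctr [0.4309 0.2794 0.013 ]
bed [[ 0.6124  0.1167]
 [ 0.585  -0.2473]
 [ 0.4198 -0.2316]
 [ 0.4625  0.1358]] [ 0.5199 -0.0566]
-94.30116641322456 0.3649411364039387
-96.6319123305121 0.3698612256575242
172.7175290818839 0.1510559154186441
174.57914859653656 0.16592465811370172
tray [[ 0.573   0.1047]
 [ 0.5637 -0.0066]
 [ 0.4802  0.    ]
 [ 0.4902  0.1142]] [0.5268 0.0531]
-94.76436058090322 0.11162564692656717
-95.04685143321868 0.11457844529134574
173.44228019890895 0.08328802566989707
175.47142886572988 0.08381285519172328
knob top [ 0.4938 -0.1322  0.182 ] knob mid tri (array([ 0.4941, -0.134 ,  0.1632]), np.float64(0.0014056334308281972)) spindle (array([ 0.5154, -0.1913,  0.167 ]), np.float64(0.006463338349283806))
axis at arm z .13 [ 0.5184 -0.1821  0.13  ]
pocket (array([0.532 , 0.0527, 0.0322]), np.float64(0.011152775497768158)) block (array([ 0.4286,  0.2787, -0.0001]), np.float64(0.00019613571153076403))
knob scene mid [ 0.4916 -0.1348  0.1595] axis scene z.14 [ 0.5014 -0.1949  0.145 ]
```

Emit:
jog_arm([
  {"x": -0.85, "y": -0.73, "z": 0.2, "wz": 0.4},
  {"x": -0.85, "y": -0.73, "z": 0.2, "wz": 0.4},
  {"x": -0.85, "y": -0.73, "z": 0.2, "wz": 0.4},
  {"x": -0.85, "y": -0.73, "z": 0.2, "wz": 0.4},
  {"x": -0.85, "y": -0.73, "z": 0.2, "wz": 0.4},
  {"x": -0.85, "y": -0.73, "z": 0.2, "wz": 0.4},
  {"x": -0.85, "y": -0.73, "z": 0.2, "wz": 0.4},
  {"x": -0.85, "y": -0.73, "z": 0.2, "wz": 0.4},
  {"x": -0.85, "y": -0.73, "z": 0.2, "wz": 0.4},
  {"x": -0.85, "y": -0.73, "z": 0.2, "wz": 0.4},
  {"x": -0.85, "y": -0.73, "z": 0.2, "wz": 0.4},
], hand=0.75)

```text
invalid input at $.plan[0]: expected keys x, y, z, wx, wy, wz
```

```bash
cat >> h.py <<'E'
from scipy.spatial.transform import Rotation as Ro
def go(pos,yaw):
    "tool-axes shift/0.2 and turn/pi from here to pos, tool y at yaw deg, pointing down"
    o=monitor.get_obs();q=o['tool_rot'];R=Ro.from_quat([q[1],q[2],q[3],q[0]])
    y=np.radians(yaw);Y=np.array([np.cos(y),np.sin(y),0]);Z=np.array([0,0,-1.]);T=Ro.from_matrix(np.stack([np.cross(Y,Z),Y,Z],1))
    print('t',round(o['t'],2),'pos',o['eef_pos'].round(4),'F',o['contact_force'].round(1),'w',round(o['gripper_width'],3))
    print('shift',R.inv().apply(np.array(pos)-o['eef_pos'])/.2,'turn',(R.inv()*T).as_rotvec()/np.pi)
np.set_printoptions(precision=4,suppress=True)
E
python3 -c "
from h import *
go([.431,.2796,.06],-19)"
```

```text
t 0.9 pos [0.178  0.6511 0.2313] F [ 0.1 -0.2 -0.6] w 0.997
shift [-1.7101 -1.4585  0.8565] turn [ 0.     -0.      0.5206]
```

Emit:
jog_arm([
  {"x": -0.85, "y": -0.73, "z": 0.2, "wx": 0, "wy": 0, "wz": 0.4},
  {"x": -0.85, "y": -0.73, "z": 0.2, "wx": 0, "wy": 0, "wz": 0.4},
  {"x": -0.85, "y": -0.73, "z": 0.2, "wx": 0, "wy": 0, "wz": 0.4},
  {"x": -0.85, "y": -0.73, "z": 0.2, "wx": 0, "wy": 0, "wz": 0.4},
  {"x": -0.85, "y": -0.73, "z": 0.2, "wx": 0, "wy": 0, "wz": 0.4},
  {"x": -0.85, "y": -0.73, "z": 0.2, "wx": 0, "wy": 0, "wz": 0.4},
  {"x": -0.85, "y": -0.73, "z": 0.2, "wx": 0, "wy": 0, "wz": 0.4},
  {"x": -0.85, "y": -0.73, "z": 0.2, "wx": 0, "wy": 0, "wz": 0.4},
  {"x": -0.85, "y": -0.73, "z": 0.2, "wx": 0, "wy": 0, "wz": 0.4},
  {"x": -0.85, "y": -0.73, "z": 0.2, "wx": 0, "wy": 0, "wz": 0.4},
  {"x": -0.85, "y": -0.73, "z": 0.2, "wx": 0, "wy": 0, "wz": 0.4},
], hand=0.75)

```text
t: 1.82
eef_pos: [0.3034, 0.4656, 0.1915]
tool_rot: [-0.0, 0.692, 0.722, 0.0]
contact_force: [0.3, 0.6, -0.7]
gripper_width: 0.875
```

```bash
python3 -c "
from h import *
go([.431,.2796,.05],-19)"
```

```text
t 1.82 pos [0.3034 0.4656 0.1915] F [ 0.3  0.6 -0.7] w 0.875
shift [-0.9566  0.5973  0.7071] turn [ 0.     -0.0001  0.1192]
```

Emit:
jog_arm([
  {"x": -0.957, "y": 0.597, "z": 0.5, "wx": 0, "wy": 0, "wz": 0.119},
  {"x": -0.957, "y": 0.597, "z": 0.5, "wx": 0, "wy": 0, "wz": 0.119},
  {"x": -0.957, "y": 0.597, "z": 0.6, "wx": 0, "wy": 0, "wz": 0.119},
  {"x": -0.957, "y": 0.597, "z": 0.7, "wx": 0, "wy": 0, "wz": 0.119},
  {"x": -0.957, "y": 0.597, "z": 0.7, "wx": 0, "wy": 0, "wz": 0.119},
  {"x": -0.957, "y": 0.597, "z": 0.7, "wx": 0, "wy": 0, "wz": 0.119},
  {"x": -0.957, "y": 0.597, "z": 0.7, "wx": 0, "wy": 0, "wz": 0.119},
  {"x": -0.957, "y": 0.597, "z": 0.7, "wx": 0, "wy": 0, "wz": 0.119},
  {"x": -0.957, "y": 0.597, "z": 0.7, "wx": 0, "wy": 0, "wz": 0.119},
])

```text
t: 2.57
eef_pos: [0.4311, 0.2788, 0.051]
tool_rot: [-0.0, 0.814, 0.581, -0.0]
contact_force: [-0.7, 0.7, 0.4]
gripper_width: 0.877
```

```bash
python3 -c "
from h import *
go([.431,.2796,.003],-19)
im=cams.read_camera('scene');im2=cams.read_camera('top')
a=cv2.resize(im[170:290,140:300],(800,600),interpolation=3)
save(a,'s1.png')
print(proj('scene',[.431,.2796,.0065]))"
```

```text
t 2.57 pos [0.4311 0.2788 0.051 ] F [-0.7  0.7  0.4] w 0.877
shift [ 0.0036 -0.0017  0.2402] turn [-0.0002  0.0002  0.0004]
[[208.2359 228.745 ]]
```

View pics/s1.png

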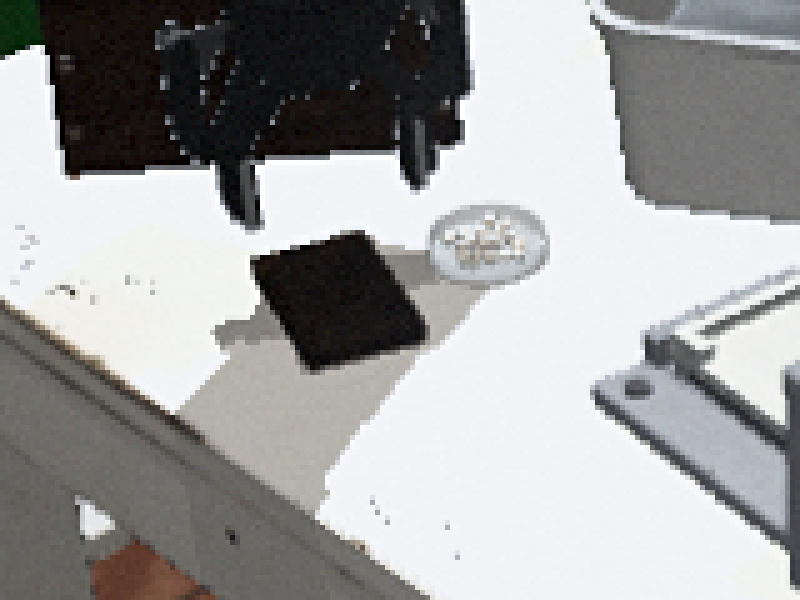

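Emit:
jog_arm([
  {"x": 0.003, "y": 0, "z": 0.1, "wx": 0, "wy": 0, "wz": 0},
  {"x": 0.003, "y": 0, "z": 0.18, "wx": 0, "wy": 0, "wz": 0},
  {"x": 0.003, "y": 0, "z": 0.23, "wx": 0, "wy": 0, "wz": 0},
  {"x": 0.003, "y": 0, "z": 0.245, "wx": 0, "wy": 0, "wz": 0},
  {"x": 0.003, "y": 0, "z": 0.245, "wx": 0, "wy": 0, "wz": 0},
])

```text
t: 3.08
eef_pos: [0.4305, 0.2826, 0.0029]
tool_rot: [-0.001, 0.812, 0.583, 0.001]
contact_force: [0.3, -0.6, 0.1]
gripper_width: 0.879
```

Emit:
jog_arm([
  {"x": 0, "y": 0, "z": 0, "wx": 0, "wy": 0, "wz": 0},
  {"x": 0, "y": 0, "z": 0, "wx": 0, "wy": 0, "wz": 0},
  {"x": 0, "y": 0, "z": 0, "wx": 0, "wy": 0, "wz": 0},
  {"x": 0, "y": 0, "z": 0, "wx": 0, "wy": 0, "wz": 0},
  {"x": 0, "y": 0, "z": 0, "wx": 0, "wy": 0, "wz": 0},
  {"x": 0, "y": 0, "z": 0, "wx": 0, "wy": 0, "wz": 0},
], hand=0.1, grip_force=40)

```text
t: 3.58
eef_pos: [0.4308, 0.2834, 0.004]
tool_rot: [-0.001, 0.812, 0.583, 0.001]
contact_force: [-2.9, -0.1, 7.1]
gripper_width: 0.66
```

Emit:
jog_arm([
  {"x": 0, "y": 0, "z": -0.1, "wx": 0, "wy": 0, "wz": 0},
  {"x": 0, "y": 0, "z": -0.25, "wx": 0, "wy": 0, "wz": 0},
  {"x": 0, "y": 0, "z": -0.4, "wx": 0, "wy": 0, "wz": 0},
  {"x": 0, "y": 0, "z": -0.45, "wx": 0, "wy": 0, "wz": 0},
  {"x": 0, "y": 0, "z": -0.45, "wx": 0, "wy": 0, "wz": 0},
])

```text
t: 4.0
eef_pos: [0.4324, 0.2843, 0.0966]
tool_rot: [-0.002, 0.812, 0.583, 0.004]
contact_force: [1.2, 0.7, -1.4]
gripper_width: 0.662
```

```bash
python3 -c "
from h import *
go([.5268,.0531,.09],-5.2)"
```

```text
t 4.0 pos [0.4324 0.2843 0.0966] F [ 1.2  0.7 -1.4] w 0.662
shift [-0.9448  0.8171  0.027 ] turn [ 0.0011 -0.0026 -0.0747]
```

Emit:
jog_arm([
  {"x": -0.15, "y": 0.13, "z": 0.0, "wx": 0, "wy": 0, "wz": -0.02},
  {"x": -0.3, "y": 0.26, "z": 0.0, "wx": 0, "wy": -0.001, "wz": -0.04},
  {"x": -0.47, "y": 0.41, "z": 0.0, "wx": 0, "wy": -0.002, "wz": -0.06},
  {"x": -0.64, "y": 0.56, "z": 0.0, "wx": 0, "wy": -0.002, "wz": -0.075},
  {"x": -0.8, "y": 0.7, "z": 0.0, "wx": 0.001, "wy": -0.0025, "wz": -0.075},
  {"x": -0.9, "y": 0.79, "z": 0.02, "wx": 0.001, "wy": -0.0025, "wz": -0.075},
  {"x": -0.925, "y": 0.812, "z": 0.03, "wx": 0.001, "wy": -0.0025, "wz": -0.075},
  {"x": -0.925, "y": 0.812, "z": 0.03, "wx": 0.001, "wy": -0.0025, "wz": -0.075},
  {"x": -0.925, "y": 0.812, "z": 0.03, "wx": 0.001, "wy": -0.0025, "wz": -0.075},
  {"x": -0.925, "y": 0.812, "z": 0.03, "wx": 0.001, "wy": -0.0025, "wz": -0.075},
])

```text
t: 4.83
eef_pos: [0.526, 0.059, 0.0886]
tool_rot: [-0.001, 0.737, 0.675, -0.0]
contact_force: [0.4, 0.2, -1.1]
gripper_width: 0.666
```

```bash
python3 -c "
from h import *
go([.5268,.0571,.06],-5.2)
im=cams.read_camera('scene');im2=cams.read_camera('top')
for c in ('scene','top'): print(c,[(r['location'],round(r['confidence'],2)) for n in('block_mid','pocket') for r in finder.place_of(c,n)[:1]])
a=cv2.resize(im[185:275,250:370],(800,600),interpolation=3)
save(a,'s2.png')
b=cv2.resize(im2[195:275,250:350],(750,600),interpolation=3)
save(b,'t2.png')
"
```

```text
t 4.83 pos [0.526  0.059  0.0886] F [ 0.4  0.2 -1.1] w 0.666
shift [-0.0092  0.0049  0.1429] turn [-0.0005 -0.0002  0.001 ]
scene [([301.2, 219.3], 0.6), ([304.5, 240.7], 0.59)]
top [([299.3, 231.2], 0.54), ([300.0, 232.5], 0.73)]
```

View pics/s2.png

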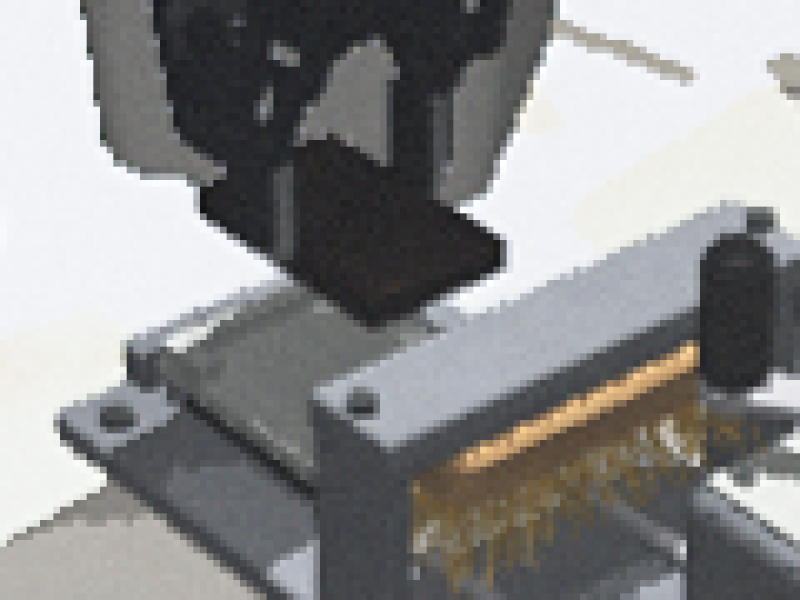

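```bash
python3 -c "
from h import *
ex=np.array([.9959,-.0906,0]);ey=np.array([.0906,.9959,0])
c=lambda u,v:(250+(u+.5)/6.6667-.5,185+(v+.5)/6.6667-.5)
L,F,R=[atz('scene',c(*p),.0846) for p in((203,217),(375,326),(503,268))]
print('block ctr',(L+R)/2,np.linalg.norm(L-F),np.linalg.norm(F-R),'yaw',np.degrees(np.arctan2(*(L-F)[1::-1])))
P=np.array([.53,.055,0])
out=[]
for n,(x0,y0,w,h) in (('top',(270,205,60,60)),('scene',(260,205,90,80))):
    im=cv2.imread('pics/%s0.png'%n)[y0:y0+h,x0:x0+w];k=600//h if n=='top' else 400//w
    k=400/w;im=cv2.resize(im,None,fx=k,fy=k,interpolation=2)
    for z,col in((.028,(0,0,255)),(.036,(0,160,0))):
        q=np.array([P+ex*a*.032+ey*b*.049+[0,0,z] for a,b in((1,1),(1,-1),(-1,-1),(-1,1))])
        u=(proj(n,q)-[x0,y0]+.5)*k-.5
        cv2.polylines(im,[np.round(u).astype(int)],True,col,1)
    out.append(cv2.copyMakeBorder(im,0,420-im.shape[0],0,0,0))
cv2.imwrite('pics/fit.png',np.hstack(out))
"
```

```text
block ctr [0.5252 0.0553 0.0846] 0.08756100778057081 0.05395529204626517 yaw 85.37079500486539
```

View pics/fit.png

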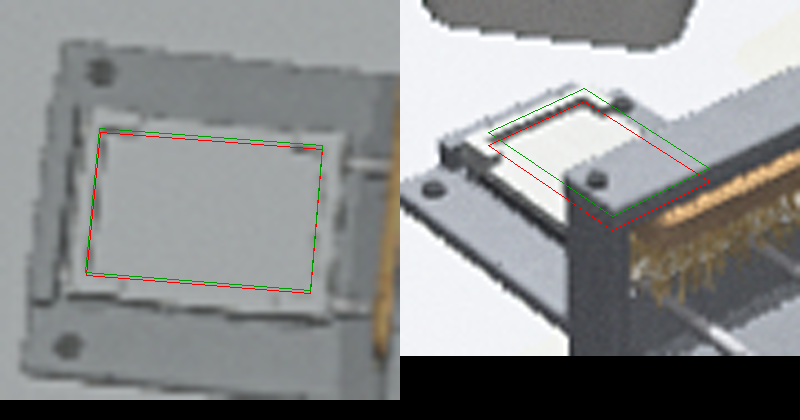

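Emit:
jog_arm([
  {"x": -0.003, "y": 0.01, "z": 0.08, "wx": 0, "wy": 0, "wz": 0},
  {"x": -0.006, "y": 0.016, "z": 0.16, "wx": 0, "wy": 0, "wz": 0},
  {"x": -0.006, "y": 0.016, "z": 0.21, "wx": 0, "wy": 0, "wz": 0},
  {"x": -0.006, "y": 0.016, "z": 0.22, "wx": 0, "wy": 0, "wz": 0},
  {"x": -0.006, "y": 0.016, "z": 0.22, "wx": 0, "wy": 0, "wz": 0},
  {"x": -0.006, "y": 0.016, "z": 0.22, "wx": 0, "wy": 0, "wz": 0},
])

```text
t: 5.63
eef_pos: [0.5302, 0.0568, 0.0459]
tool_rot: [-0.0, 0.738, 0.675, 0.0]
contact_force: [0.6, -0.1, -0.9]
gripper_width: 0.664
```

```bash
python3 -c "
from h import *
go([.529,.0577,.0335],-5.2)
im=cams.read_camera('scene');im2=cams.read_camera('top')
a=cv2.resize(im[205:265,260:340],(800,600),interpolation=3)
save(a,'s3.png')
"
```

```text
t 5.63 pos [0.5302 0.0568 0.0459] F [ 0.6 -0.1 -0.9] w 0.664
shift [ 0.004  -0.0064  0.0618] turn [ 0.0002 -0.0002  0.0008]
```

View pics/s3.png

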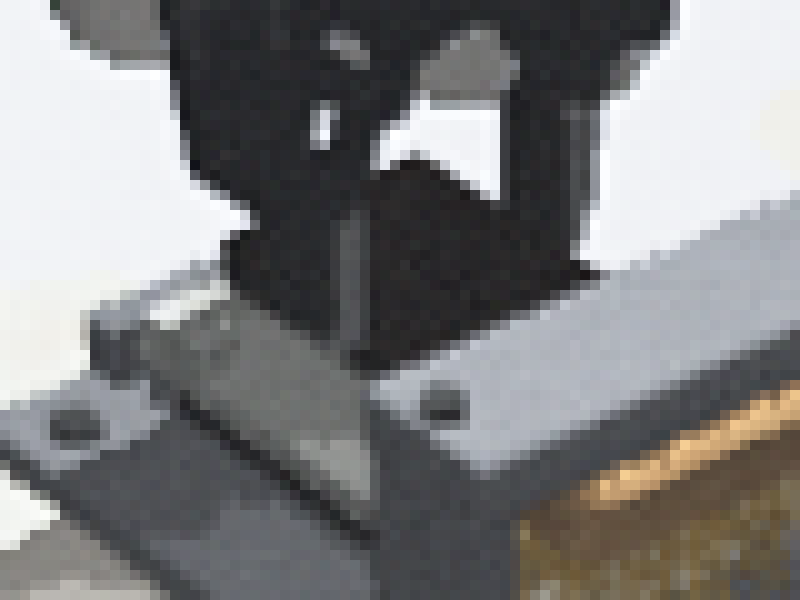

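Emit:
jog_arm([
  {"x": 0, "y": -0.005, "z": 0.02, "wx": 0, "wy": 0, "wz": 0},
  {"x": 0, "y": -0.005, "z": 0.04, "wx": 0, "wy": 0, "wz": 0},
  {"x": 0, "y": -0.005, "z": 0.055, "wx": 0, "wy": 0, "wz": 0},
  {"x": 0, "y": -0.005, "z": 0.062, "wx": 0, "wy": 0, "wz": 0},
  {"x": 0, "y": -0.005, "z": 0.062, "wx": 0, "wy": 0, "wz": 0},
  {"x": 0, "y": -0.005, "z": 0.062, "wx": 0, "wy": 0, "wz": 0},
])

```text
t: 6.23
eef_pos: [0.5305, 0.0576, 0.0352]
tool_rot: [0.0, 0.737, 0.675, 0.002]
contact_force: [-5.3, 1.9, 16.2]
gripper_width: 0.666
```

Emit:
jog_arm([
  {"x": 0, "y": -0.005, "z": -0.005, "wx": 0, "wy": 0, "wz": 0},
  {"x": 0, "y": -0.012, "z": -0.005, "wx": 0, "wy": 0, "wz": 0},
  {"x": 0, "y": -0.012, "z": 0.004, "wx": 0, "wy": 0, "wz": 0},
  {"x": 0, "y": -0.012, "z": 0.008, "wx": 0, "wy": 0, "wz": 0},
  {"x": 0, "y": -0.012, "z": 0.008, "wx": 0, "wy": 0, "wz": 0},
])

```text
t: 6.65
eef_pos: [0.5276, 0.0577, 0.0331]
tool_rot: [-0.0, 0.737, 0.675, 0.001]
contact_force: [0.1, 0.0, 0.1]
gripper_width: 0.664
```

```bash
python3 -c "
from h import *
go([.529,.0577,.0335],-5.2)
im=cams.read_camera('scene');im2=cams.read_camera('top')
a=cv2.resize(im[205:265,260:340],(800,600),interpolation=3)
save(a,'s4.png')
"
```

```text
t 6.65 pos [0.5276 0.0577 0.0331] F [0.1 0.  0.1] w 0.664
shift [ 0.0004  0.0071 -0.002 ] turn [ 0.0005 -0.0007  0.0009]
```

View pics/s4.png

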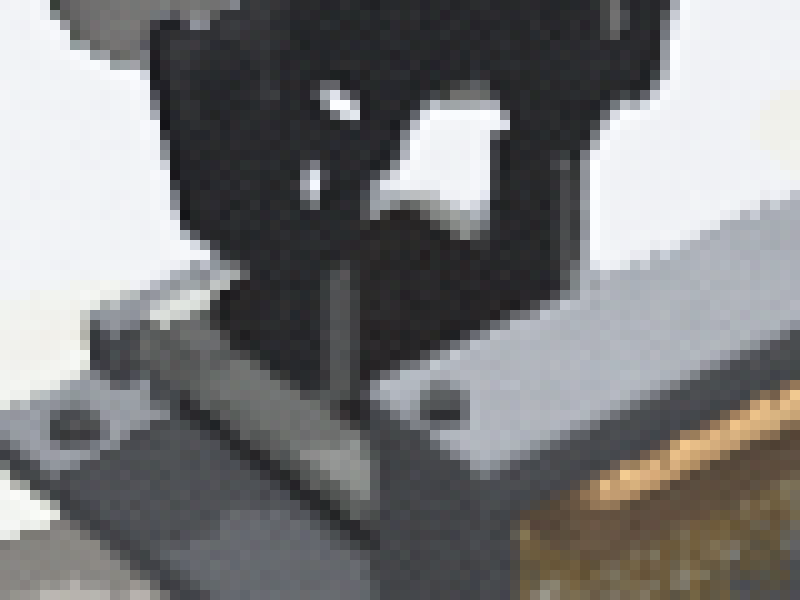

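Emit:
jog_arm([
  {"x": 0, "y": 0, "z": 0.004, "wx": 0, "wy": 0, "wz": 0},
  {"x": 0, "y": 0, "z": 0.004, "wx": 0, "wy": 0, "wz": 0},
])

```text
t: 6.92
eef_pos: [0.5276, 0.0576, 0.0324]
tool_rot: [-0.0, 0.738, 0.675, 0.001]
contact_force: [-0.9, -1.2, 2.5]
gripper_width: 0.662
```

Emit:
jog_arm([
  {"x": 0, "y": 0, "z": 0, "wx": 0, "wy": 0, "wz": 0},
  {"x": 0, "y": 0, "z": 0, "wx": 0, "wy": 0, "wz": 0},
  {"x": 0, "y": 0, "z": 0, "wx": 0, "wy": 0, "wz": 0},
  {"x": 0, "y": 0, "z": 0, "wx": 0, "wy": 0, "wz": 0},
  {"x": 0, "y": 0, "z": 0, "wx": 0, "wy": 0, "wz": 0},
], hand=0.75)

```text
t: 7.33
eef_pos: [0.5276, 0.0577, 0.0324]
tool_rot: [-0.0, 0.737, 0.675, 0.001]
contact_force: [-0.7, -0.7, 0.2]
gripper_width: 0.873
```

Emit:
jog_arm([
  {"x": 0, "y": 0, "z": -0.05, "wx": 0, "wy": 0, "wz": 0},
  {"x": 0, "y": 0, "z": -0.15, "wx": 0, "wy": 0, "wz": 0},
  {"x": 0, "y": 0, "z": -0.3, "wx": 0, "wy": 0, "wz": 0},
  {"x": 0, "y": 0, "z": -0.5, "wx": 0, "wy": 0, "wz": 0},
  {"x": 0, "y": 0, "z": -0.7, "wx": 0, "wy": 0, "wz": 0},
  {"x": 0, "y": 0, "z": -0.85, "wx": 0, "wy": 0, "wz": 0},
  {"x": 0, "y": 0, "z": -0.9, "wx": 0, "wy": 0, "wz": 0},
])

```text
t: 7.92
eef_pos: [0.5297, 0.0572, 0.218]
tool_rot: [0.001, 0.738, 0.675, 0.005]
contact_force: [-0.0, -0.4, -0.3]
gripper_width: 0.871
```

```bash
python3 -c "
from h import *
go([.494,-.1332,.22],-5.2)
im=cams.read_camera('scene');im2=cams.read_camera('top')
for n in('block_mid','pocket','knob_grip','spindle'):
  for c in ('scene','top'): print(n,c,[(r['location'],round(r['confidence'],2)) for r in finder.place_of(c,n)[:1]])
a=cv2.resize(im[205:265,260:320],(400,400),interpolation=2)
b=cv2.resize(im2[205:265,270:330],(400,400),interpolation=2)
save(np.hstack([a,b]),'s5.png')
"
```

```text
t 7.92 pos [0.5297 0.0572 0.218 ] F [-0.  -0.4 -0.3] w 0.871
shift [-0.9642 -0.0935 -0.0161] turn [ 0.0029 -0.0017  0.0007]
block_mid scene [([302.1, 238.6], 0.74)]
block_mid top []
pocket scene [([304.3, 240.9], 0.6)]
pocket top []
knob_grip scene []
knob_grip top [([367.5, 239.3], 0.59)]
spindle scene [([387.4, 236.4], 0.86)]
spindle top [([388.1, 226.1], 0.79)]
```

View pics/s5.png

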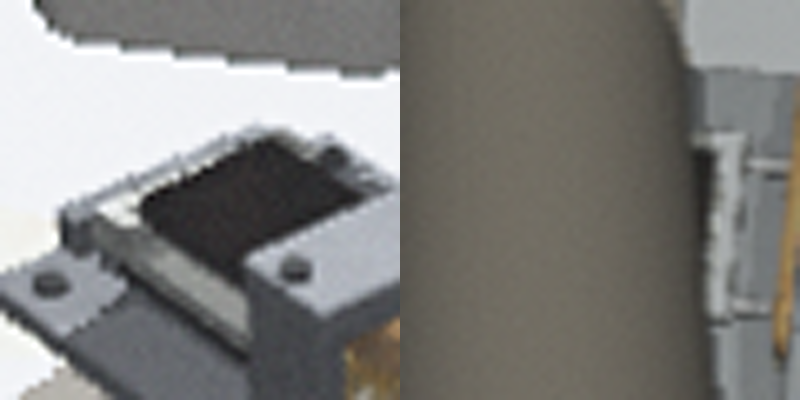

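Emit:
jog_arm([
  {"x": -0.15, "y": -0.015, "z": -0.01, "wx": 0.003, "wy": -0.002, "wz": 0.001},
  {"x": -0.33, "y": -0.03, "z": -0.016, "wx": 0.003, "wy": -0.002, "wz": 0.001},
  {"x": -0.53, "y": -0.05, "z": -0.016, "wx": 0.003, "wy": -0.002, "wz": 0.001},
  {"x": -0.73, "y": -0.07, "z": -0.016, "wx": 0.003, "wy": -0.002, "wz": 0.001},
  {"x": -0.9, "y": -0.09, "z": -0.016, "wx": 0.003, "wy": -0.002, "wz": 0.001},
  {"x": -0.964, "y": -0.094, "z": -0.016, "wx": 0.003, "wy": -0.002, "wz": 0.001},
  {"x": -0.964, "y": -0.094, "z": -0.016, "wx": 0.003, "wy": -0.002, "wz": 0.001},
  {"x": -0.964, "y": -0.094, "z": -0.016, "wx": 0.003, "wy": -0.002, "wz": 0.001},
])

```text
t: 9.08
eef_pos: [0.4907, -0.1338, 0.2139]
tool_rot: [-0.002, 0.739, 0.673, -0.005]
contact_force: [0.3, 0.9, -0.0]
gripper_width: 0.875
```

```bash
python3 -c "
from h import *
go([.494,-.1335,.147],-5.2)
im2=cams.read_camera('top');im=cams.read_camera('scene')
c=lambda u,v:(190+(u+.5)/2.963-.5,190+(v+.5)/2.9667-.5)
print('head',np.mean([atz('top',c(*p),.109) for p in((535,76),(631,84),(622,188),(524,180))],0))
print(atz('scene',[387.4,236.4],.1595),atz('top',[388.1,226.1],.1595),atz('top',[367.5,239.3],.1595))
a=cv2.resize(im[190:270,330:410],(400,400),interpolation=2)
b=cv2.resize(im2[205:265,270:330],(400,400),interpolation=2)
save(np.hstack([a,b]),'s6.png')
"
```

```text
t 9.08 pos [ 0.4907 -0.1338  0.2139] F [ 0.3  0.9 -0. ] w 0.875
shift [0.0048 0.0197 0.3342] turn [-0.0034  0.0016 -0.0008]
head [ 0.5182 -0.1826  0.109 ]
[ 0.5153 -0.1835  0.1595] [ 0.5298 -0.1866  0.1595] [ 0.4943 -0.1303  0.1595]
```

View pics/s6.png

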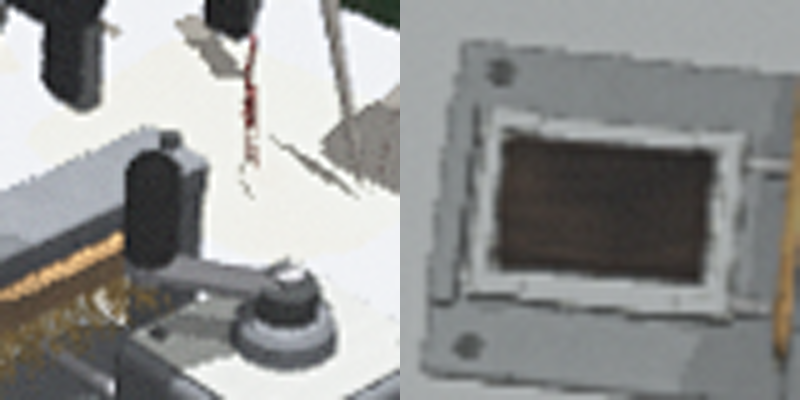

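Emit:
jog_arm([
  {"x": 0.0, "y": 0.015, "z": 0.07, "wx": -0.002, "wy": 0.001, "wz": 0},
  {"x": 0.0, "y": 0.018, "z": 0.16, "wx": -0.002, "wy": 0.001, "wz": 0},
  {"x": 0.0, "y": 0.018, "z": 0.25, "wx": -0.002, "wy": 0.001, "wz": 0},
  {"x": 0.0, "y": 0.018, "z": 0.32, "wx": -0.002, "wy": 0.001, "wz": 0},
  {"x": 0.0, "y": 0.018, "z": 0.33, "wx": -0.002, "wy": 0.001, "wz": 0},
  {"x": 0.0, "y": 0.018, "z": 0.33, "wx": -0.002, "wy": 0.001, "wz": 0},
])

```text
t: 9.68
eef_pos: [0.4939, -0.131, 0.1471]
tool_rot: [-0.002, 0.737, 0.676, -0.003]
contact_force: [1.1, -0.9, 0.9]
gripper_width: 0.875
```

```bash
python3 -c "
from h import *
go([.494,-.1328,.147],-5.2)"
```

```text
t 9.68 pos [ 0.4939 -0.131   0.1471] F [ 1.1 -0.9  0.9] w 0.875
shift [-0.0088  0.0012  0.0004] turn [-0.0021  0.0005  0.0012]
```

Emit:
jog_arm([
  {"x": -0.008, "y": 0, "z": 0, "wx": 0, "wy": 0, "wz": 0},
  {"x": -0.008, "y": 0, "z": 0, "wx": 0, "wy": 0, "wz": 0},
  {"x": -0.008, "y": 0, "z": 0, "wx": 0, "wy": 0, "wz": 0},
  {"x": -0.008, "y": 0, "z": 0, "wx": 0, "wy": 0, "wz": 0},
  {"x": -0.008, "y": 0, "z": 0, "wx": 0, "wy": 0, "wz": 0},
  {"x": -0.008, "y": 0, "z": 0, "wx": 0, "wy": 0, "wz": 0},
  {"x": -0.008, "y": 0, "z": 0, "wx": 0, "wy": 0, "wz": 0},
  {"x": -0.008, "y": 0, "z": 0, "wx": 0, "wy": 0, "wz": 0},
  {"x": -0.008, "y": 0, "z": 0, "wx": 0, "wy": 0, "wz": 0},
  {"x": -0.008, "y": 0, "z": 0, "wx": 0, "wy": 0, "wz": 0},
], hand=-1, grip_force=60)

```text
t: 10.52
eef_pos: [0.4941, -0.1325, 0.1479]
tool_rot: [-0.002, 0.737, 0.676, -0.002]
contact_force: [-2.6, 1.0, 5.9]
gripper_width: 0.234
```

```bash
cat >> h.py <<'E'
import json,os
def arc(C,r,a0,step,n,z,yaw,ramp=0):
    "n rows along circle from command angle a0 (deg), ccw; prints rows to copy"
    o=monitor.get_obs();q=o['tool_rot'];R=Ro.from_quat([q[1],q[2],q[3],q[0]])
    y=np.radians(yaw);Y=np.array([np.cos(y),np.sin(y),0]);Z=np.array([0,0,-1.]);T=Ro.from_matrix(np.stack([np.cross(Y,Z),Y,Z],1))
    w=((R.inv()*T).as_rotvec()/np.pi).round(4)
    p=o['eef_pos'];d=p[:2]-C
    print('t',round(o['t'],2),'pos',p.round(4),'F',o['contact_force'].round(1),'w',round(o['gripper_width'],3),
      'ang %.1f rad %.4f'%(np.degrees(np.arctan2(d[1],d[0]))%360,np.hypot(*d)))
    g=np.radians(np.degrees(np.arctan2(d[1],d[0])));f=o['contact_force'];print('Ft %.1f Fr %.1f'%(f[1]*np.cos(g)-f[0]*np.sin(g),f[0]*np.cos(g)+f[1]*np.sin(g)))
    a=a0;rows=[]
    for i in range(n):
        a+=step*min(1,(i+1)/(ramp+1)); b=np.radians(a)
        s=R.inv().apply(np.array([C[0]+r*np.cos(b),C[1]+r*np.sin(b),z])-p)/.2
        rows.append(dict(x=round(s[0],3),y=round(s[1],3),z=round(s[2],3),wx=float(w[0]),wy=float(w[1]),wz=float(w[2])))
    print(json.dumps(rows));print('end cmd',round(a,2))
    open('log.txt','a').write(json.dumps([o['t'],*p,*f])+'\n')
E
python3 -c "
from h import *
arc(np.array([.518,-.1823]),.055,115.7,4.6,6,.147,-5.2,ramp=3)"
```

```text
t 10.52 pos [ 0.4941 -0.1325  0.1479] F [-2.6  1.   5.9] w 0.234 ang 115.6 rad 0.0552
Ft 1.9 Fr 2.0
[{"x": -0.004, "y": -0.004, "z": 0.005, "wx": -0.0018, "wy": 0.0002, "wz": 0.0011}, {"x": -0.01, "y": -0.014, "z": 0.005, "wx": -0.0018, "wy": 0.0002, "wz": 0.0011}, {"x": -0.02, "y": -0.027, "z": 0.005, "wx": -0.0018, "wy": 0.0002, "wz": 0.0011}, {"x": -0.034, "y": -0.044, "z": 0.005, "wx": -0.0018, "wy": 0.0002, "wz": 0.0011}, {"x": -0.049, "y": -0.06, "z": 0.005, "wx": -0.0018, "wy": 0.0002, "wz": 0.0011}, {"x": -0.066, "y": -0.074, "z": 0.005, "wx": -0.0018, "wy": 0.0002, "wz": 0.0011}]
end cmd 136.4
```

Emit:
jog_arm([
  {"x": -0.004, "y": -0.004, "z": 0.0, "wx": 0, "wy": 0, "wz": 0},
  {"x": -0.01, "y": -0.014, "z": 0.0, "wx": 0, "wy": 0, "wz": 0},
  {"x": -0.02, "y": -0.027, "z": 0.0, "wx": 0, "wy": 0, "wz": 0},
  {"x": -0.034, "y": -0.044, "z": 0.0, "wx": 0, "wy": 0, "wz": 0},
  {"x": -0.049, "y": -0.06, "z": 0.0, "wx": 0, "wy": 0, "wz": 0},
  {"x": -0.066, "y": -0.074, "z": 0.0, "wx": 0, "wy": 0, "wz": 0},
])

```text
t: 11.02
eef_pos: [0.4783, -0.1445, 0.1481]
tool_rot: [-0.001, 0.737, 0.676, -0.002]
contact_force: [4.9, 2.3, -4.7]
gripper_width: 0.236
```

```bash
python3 -c "
from h import *
arc(np.array([.518,-.1823]),.055,136.4,4.6,12,.148,-5.2)"
```

```text
t 11.02 pos [ 0.4783 -0.1445  0.1481] F [ 4.9  2.3 -4.7] w 0.236 ang 136.4 rad 0.0548
Ft -5.0 Fr -2.0
[{"x": -0.017, "y": -0.014, "z": 0.001, "wx": -0.0014, "wy": 0.0002, "wz": 0.0012}, {"x": -0.036, "y": -0.026, "z": 0.001, "wx": -0.0014, "wy": 0.0002, "wz": 0.0012}, {"x": -0.056, "y": -0.036, "z": 0.001, "wx": -0.0014, "wy": 0.0002, "wz": 0.0012}, {"x": -0.076, "y": -0.044, "z": 0.001, "wx": -0.0014, "wy": 0.0002, "wz": 0.0012}, {"x": -0.097, "y": -0.051, "z": 0.001, "wx": -0.0014, "wy": 0.0002, "wz": 0.0012}, {"x": -0.119, "y": -0.056, "z": 0.001, "wx": -0.0014, "wy": 0.0002, "wz": 0.0012}, {"x": -0.14, "y": -0.059, "z": 0.001, "wx": -0.0014, "wy": 0.0002, "wz": 0.0012}, {"x": -0.163, "y": -0.061, "z": 0.001, "wx": -0.0014, "wy": 0.0002, "wz": 0.0012}, {"x": -0.185, "y": -0.061, "z": 0.001, "wx": -0.0014, "wy": 0.0002, "wz": 0.0012}, {"x": -0.207, "y": -0.059, "z": 0.001, "wx": -0.0014, "wy": 0.0002, "wz": 0.0012}, {"x": -0.228, "y": -0.055, "z": 0.001, "wx": -0.0014, "wy": 0.0002, "wz": 0.0012}, {"x": -0.25, "y": -0.05, "z": 0.001, "wx": -0.0014, "wy": 0.0002, "wz": 0.0012}]
end cmd 191.6
```

Emit:
jog_arm([
  {"x": -0.017, "y": -0.014, "z": 0, "wx": 0, "wy": 0, "wz": 0},
  {"x": -0.036, "y": -0.026, "z": 0, "wx": 0, "wy": 0, "wz": 0},
  {"x": -0.056, "y": -0.036, "z": 0, "wx": 0, "wy": 0, "wz": 0},
  {"x": -0.076, "y": -0.044, "z": 0, "wx": 0, "wy": 0, "wz": 0},
  {"x": -0.097, "y": -0.051, "z": 0, "wx": 0, "wy": 0, "wz": 0},
  {"x": -0.119, "y": -0.056, "z": 0, "wx": 0, "wy": 0, "wz": 0},
  {"x": -0.14, "y": -0.059, "z": 0, "wx": 0, "wy": 0, "wz": 0},
  {"x": -0.163, "y": -0.061, "z": 0, "wx": 0, "wy": 0, "wz": 0},
  {"x": -0.185, "y": -0.061, "z": 0, "wx": 0, "wy": 0, "wz": 0},
  {"x": -0.207, "y": -0.059, "z": 0, "wx": 0, "wy": 0, "wz": 0},
  {"x": -0.228, "y": -0.055, "z": 0, "wx": 0, "wy": 0, "wz": 0},
  {"x": -0.25, "y": -0.05, "z": 0, "wx": 0, "wy": 0, "wz": 0},
])

```text
t: 12.02
eef_pos: [0.4646, -0.191, 0.1481]
tool_rot: [-0.003, 0.737, 0.676, -0.0]
contact_force: [5.4, 10.4, -2.9]
gripper_width: 0.238
```

```bash
python3 -c "
from h import *
arc(np.array([.518,-.1823]),.055,191.6,4.6,12,.148,-5.2)"
```

```text
t 12.02 pos [ 0.4646 -0.191   0.1481] F [ 5.4 10.4 -2.9] w 0.238 ang 189.3 rad 0.0541
Ft -9.4 Fr -7.0
[{"x": -0.033, "y": 0.006, "z": 0.0, "wx": -0.0014, "wy": -0.0009, "wz": 0.0018}, {"x": -0.053, "y": 0.015, "z": 0.0, "wx": -0.0014, "wy": -0.0009, "wz": 0.0018}, {"x": -0.072, "y": 0.025, "z": -0.0, "wx": -0.0014, "wy": -0.0009, "wz": 0.0018}, {"x": -0.091, "y": 0.037, "z": -0.0, "wx": -0.0014, "wy": -0.0009, "wz": 0.0018}, {"x": -0.109, "y": 0.05, "z": -0.0, "wx": -0.0014, "wy": -0.0009, "wz": 0.0018}, {"x": -0.125, "y": 0.065, "z": -0.0, "wx": -0.0014, "wy": -0.0009, "wz": 0.0018}, {"x": -0.14, "y": 0.081, "z": -0.0, "wx": -0.0014, "wy": -0.0009, "wz": 0.0018}, {"x": -0.154, "y": 0.098, "z": -0.001, "wx": -0.0014, "wy": -0.0009, "wz": 0.0018}, {"x": -0.167, "y": 0.116, "z": -0.001, "wx": -0.0014, "wy": -0.0009, "wz": 0.0018}, {"x": -0.178, "y": 0.135, "z": -0.001, "wx": -0.0014, "wy": -0.0009, "wz": 0.0018}, {"x": -0.187, "y": 0.155, "z": -0.001, "wx": -0.0014, "wy": -0.0009, "wz": 0.0018}, {"x": -0.195, "y": 0.176, "z": -0.001, "wx": -0.0014, "wy": -0.0009, "wz": 0.0018}]
end cmd 246.8
```

Emit:
jog_arm([
  {"x": -0.031, "y": 0.009, "z": 0, "wx": -0.001, "wy": 0, "wz": 0.001},
  {"x": -0.053, "y": 0.018, "z": 0, "wx": -0.001, "wy": 0, "wz": 0.001},
  {"x": -0.072, "y": 0.029, "z": 0, "wx": -0.001, "wy": 0, "wz": 0.001},
  {"x": -0.091, "y": 0.041, "z": 0, "wx": -0.001, "wy": 0, "wz": 0.001},
  {"x": -0.109, "y": 0.054, "z": 0, "wx": -0.001, "wy": 0, "wz": 0.001},
  {"x": -0.125, "y": 0.069, "z": 0, "wx": -0.001, "wy": 0, "wz": 0.001},
  {"x": -0.14, "y": 0.085, "z": 0, "wx": -0.001, "wy": 0, "wz": 0.001},
  {"x": -0.154, "y": 0.102, "z": 0, "wx": -0.001, "wy": 0, "wz": 0.001},
  {"x": -0.167, "y": 0.12, "z": 0, "wx": -0.001, "wy": 0, "wz": 0.001},
  {"x": -0.178, "y": 0.139, "z": 0, "wx": -0.001, "wy": 0, "wz": 0.001},
  {"x": -0.187, "y": 0.159, "z": 0, "wx": -0.001, "wy": 0, "wz": 0.001},
  {"x": -0.195, "y": 0.18, "z": 0, "wx": -0.001, "wy": 0, "wz": 0.001},
])

```text
t: 13.02
eef_pos: [0.4949, -0.2312, 0.1478]
tool_rot: [-0.005, 0.738, 0.675, 0.0]
contact_force: [-4.7, 9.0, 9.8]
gripper_width: 0.236
```

```bash
python3 -c "
from h import *
arc(np.array([.519,-.1823]),.055,246.8,4.6,12,.148,-5.2)"
```

```text
t 13.02 pos [ 0.4949 -0.2312  0.1478] F [-4.7  9.   9.8] w 0.236 ang 243.7 rad 0.0545
Ft -8.2 Fr -6.0
[{"x": -0.013, "y": 0.034, "z": -0.001, "wx": -0.0021, "wy": -0.0022, "wz": 0.0009}, {"x": -0.018, "y": 0.056, "z": -0.001, "wx": -0.0021, "wy": -0.0022, "wz": 0.0009}, {"x": -0.02, "y": 0.078, "z": -0.002, "wx": -0.0021, "wy": -0.0022, "wz": 0.0009}, {"x": -0.021, "y": 0.1, "z": -0.002, "wx": -0.0021, "wy": -0.0022, "wz": 0.0009}, {"x": -0.02, "y": 0.122, "z": -0.002, "wx": -0.0021, "wy": -0.0022, "wz": 0.0009}, {"x": -0.017, "y": 0.144, "z": -0.002, "wx": -0.0021, "wy": -0.0022, "wz": 0.0009}, {"x": -0.013, "y": 0.166, "z": -0.002, "wx": -0.0021, "wy": -0.0022, "wz": 0.0009}, {"x": -0.007, "y": 0.187, "z": -0.002, "wx": -0.0021, "wy": -0.0022, "wz": 0.0009}, {"x": 0.001, "y": 0.207, "z": -0.002, "wx": -0.0021, "wy": -0.0022, "wz": 0.0009}, {"x": 0.011, "y": 0.227, "z": -0.002, "wx": -0.0021, "wy": -0.0022, "wz": 0.0009}, {"x": 0.022, "y": 0.246, "z": -0.002, "wx": -0.0021, "wy": -0.0022, "wz": 0.0009}, {"x": 0.035, "y": 0.264, "z": -0.002, "wx": -0.0021, "wy": -0.0022, "wz": 0.0009}]
end cmd 302.0
```

Emit:
jog_arm([
  {"x": -0.011, "y": 0.032, "z": -0.001, "wx": -0.002, "wy": -0.002, "wz": 0.001},
  {"x": -0.016, "y": 0.055, "z": -0.001, "wx": -0.002, "wy": -0.002, "wz": 0.001},
  {"x": -0.018, "y": 0.078, "z": -0.002, "wx": -0.002, "wy": -0.002, "wz": 0.001},
  {"x": -0.019, "y": 0.1, "z": -0.002, "wx": -0.002, "wy": -0.002, "wz": 0.001},
  {"x": -0.018, "y": 0.122, "z": -0.002, "wx": -0.002, "wy": -0.002, "wz": 0.001},
  {"x": -0.015, "y": 0.144, "z": -0.002, "wx": -0.002, "wy": -0.002, "wz": 0.001},
  {"x": -0.011, "y": 0.166, "z": -0.002, "wx": -0.002, "wy": -0.002, "wz": 0.001},
  {"x": -0.005, "y": 0.187, "z": -0.002, "wx": -0.002, "wy": -0.002, "wz": 0.001},
  {"x": 0.003, "y": 0.207, "z": -0.002, "wx": -0.002, "wy": -0.002, "wz": 0.001},
  {"x": 0.012, "y": 0.227, "z": -0.002, "wx": -0.002, "wy": -0.002, "wz": 0.001},
  {"x": 0.023, "y": 0.246, "z": -0.002, "wx": -0.002, "wy": -0.002, "wz": 0.001},
  {"x": 0.036, "y": 0.264, "z": -0.002, "wx": -0.002, "wy": -0.002, "wz": 0.001},
])

```text
t: 14.02
eef_pos: [0.5452, -0.23, 0.1479]
tool_rot: [-0.002, 0.739, 0.673, -0.001]
contact_force: [-4.4, 0.3, 4.7]
gripper_width: 0.232
```

```bash
python3 -c "
from h import *
arc(np.array([.519,-.182]),.055,302,4.6,12,.148,-5.2)"
```

```text
t 14.02 pos [ 0.5452 -0.23    0.1479] F [-4.4  0.3  4.7] w 0.232 ang 298.7 rad 0.0547
Ft -3.7 Fr -2.4
[{"x": 0.022, "y": 0.031, "z": -0.0, "wx": -0.0015, "wy": -0.0001, "wz": -0.0008}, {"x": 0.037, "y": 0.047, "z": -0.0, "wx": -0.0015, "wy": -0.0001, "wz": -0.0008}, {"x": 0.054, "y": 0.061, "z": -0.001, "wx": -0.0015, "wy": -0.0001, "wz": -0.0008}, {"x": 0.072, "y": 0.074, "z": -0.001, "wx": -0.0015, "wy": -0.0001, "wz": -0.0008}, {"x": 0.091, "y": 0.086, "z": -0.001, "wx": -0.0015, "wy": -0.0001, "wz": -0.0008}, {"x": 0.11, "y": 0.096, "z": -0.001, "wx": -0.0015, "wy": -0.0001, "wz": -0.0008}, {"x": 0.13, "y": 0.105, "z": -0.001, "wx": -0.0015, "wy": -0.0001, "wz": -0.0008}, {"x": 0.151, "y": 0.112, "z": -0.001, "wx": -0.0015, "wy": -0.0001, "wz": -0.0008}, {"x": 0.173, "y": 0.117, "z": -0.001, "wx": -0.0015, "wy": -0.0001, "wz": -0.0008}, {"x": 0.195, "y": 0.12, "z": -0.001, "wx": -0.0015, "wy": -0.0001, "wz": -0.0008}, {"x": 0.217, "y": 0.122, "z": -0.001, "wx": -0.0015, "wy": -0.0001, "wz": -0.0008}, {"x": 0.239, "y": 0.122, "z": -0.001, "wx": -0.0015, "wy": -0.0001, "wz": -0.0008}]
end cmd 357.2
```

Emit:
jog_arm([
  {"x": 0.022, "y": 0.031, "z": 0, "wx": -0.001, "wy": 0, "wz": -0.001},
  {"x": 0.037, "y": 0.047, "z": 0, "wx": -0.001, "wy": 0, "wz": -0.001},
  {"x": 0.054, "y": 0.061, "z": -0.001, "wx": -0.001, "wy": 0, "wz": -0.001},
  {"x": 0.072, "y": 0.074, "z": -0.001, "wx": -0.001, "wy": 0, "wz": -0.001},
  {"x": 0.091, "y": 0.086, "z": -0.001, "wx": -0.001, "wy": 0, "wz": -0.001},
  {"x": 0.11, "y": 0.096, "z": -0.001, "wx": -0.001, "wy": 0, "wz": -0.001},
  {"x": 0.13, "y": 0.105, "z": -0.001, "wx": -0.001, "wy": 0, "wz": -0.001},
  {"x": 0.151, "y": 0.112, "z": -0.001, "wx": -0.001, "wy": 0, "wz": -0.001},
  {"x": 0.173, "y": 0.117, "z": -0.001, "wx": -0.001, "wy": 0, "wz": -0.001},
  {"x": 0.195, "y": 0.12, "z": -0.001, "wx": -0.001, "wy": 0, "wz": -0.001},
  {"x": 0.217, "y": 0.122, "z": -0.001, "wx": -0.001, "wy": 0, "wz": -0.001},
  {"x": 0.239, "y": 0.122, "z": -0.001, "wx": -0.001, "wy": 0, "wz": -0.001},
])

```text
t: 15.02
eef_pos: [0.574, -0.1841, 0.148]
tool_rot: [-0.001, 0.738, 0.675, -0.0]
contact_force: [-4.2, 2.4, 3.2]
gripper_width: 0.238
```

```bash
python3 -c "
from h import *
arc(np.array([.519,-.182]),.055,357.2,4.6,12,.148,-5.2)"
```

```text
t 15.02 pos [ 0.574  -0.1841  0.148 ] F [-4.2  2.4  3.2] w 0.238 ang 357.8 rad 0.0550
Ft 2.2 Fr -4.3
[{"x": 0.019, "y": -0.002, "z": -0.0, "wx": -0.0006, "wy": -0.0002, "wz": 0.0002}, {"x": 0.041, "y": -0.005, "z": 0.0, "wx": -0.0006, "wy": -0.0002, "wz": 0.0002}, {"x": 0.062, "y": -0.011, "z": 0.0, "wx": -0.0006, "wy": -0.0002, "wz": 0.0002}, {"x": 0.083, "y": -0.018, "z": 0.0, "wx": -0.0006, "wy": -0.0002, "wz": 0.0002}, {"x": 0.103, "y": -0.026, "z": 0.0, "wx": -0.0006, "wy": -0.0002, "wz": 0.0002}, {"x": 0.123, "y": -0.036, "z": 0.0, "wx": -0.0006, "wy": -0.0002, "wz": 0.0002}, {"x": 0.142, "y": -0.048, "z": 0.0, "wx": -0.0006, "wy": -0.0002, "wz": 0.0002}, {"x": 0.159, "y": -0.061, "z": 0.0, "wx": -0.0006, "wy": -0.0002, "wz": 0.0002}, {"x": 0.176, "y": -0.076, "z": 0.0, "wx": -0.0006, "wy": -0.0002, "wz": 0.0002}, {"x": 0.191, "y": -0.092, "z": 0.0, "wx": -0.0006, "wy": -0.0002, "wz": 0.0002}, {"x": 0.205, "y": -0.109, "z": 0.0, "wx": -0.0006, "wy": -0.0002, "wz": 0.0002}, {"x": 0.218, "y": -0.127, "z": 0.0, "wx": -0.0006, "wy": -0.0002, "wz": 0.0002}]
end cmd 412.4
```

Emit:
jog_arm([
  {"x": 0.019, "y": -0.002, "z": 0, "wx": 0, "wy": 0, "wz": 0},
  {"x": 0.041, "y": -0.005, "z": 0, "wx": 0, "wy": 0, "wz": 0},
  {"x": 0.062, "y": -0.011, "z": 0, "wx": 0, "wy": 0, "wz": 0},
  {"x": 0.083, "y": -0.018, "z": 0, "wx": 0, "wy": 0, "wz": 0},
  {"x": 0.103, "y": -0.026, "z": 0, "wx": 0, "wy": 0, "wz": 0},
  {"x": 0.123, "y": -0.036, "z": 0, "wx": 0, "wy": 0, "wz": 0},
  {"x": 0.142, "y": -0.048, "z": 0, "wx": 0, "wy": 0, "wz": 0},
  {"x": 0.159, "y": -0.061, "z": 0, "wx": 0, "wy": 0, "wz": 0},
  {"x": 0.176, "y": -0.076, "z": 0, "wx": 0, "wy": 0, "wz": 0},
  {"x": 0.191, "y": -0.092, "z": 0, "wx": 0, "wy": 0, "wz": 0},
  {"x": 0.205, "y": -0.109, "z": 0, "wx": 0, "wy": 0, "wz": 0},
  {"x": 0.218, "y": -0.127, "z": 0, "wx": 0, "wy": 0, "wz": 0},
])

```text
t: 16.02
eef_pos: [0.5525, -0.1379, 0.148]
tool_rot: [-0.001, 0.738, 0.675, -0.0]
contact_force: [-1.8, 1.6, -0.0]
gripper_width: 0.235
```

```bash
python3 -c "
from h import *
arc(np.array([.519,-.182]),.055,412.4,4.6,12,.148,-5.2)"
```

```text
t 16.02 pos [ 0.5525 -0.1379  0.148 ] F [-1.8  1.6 -0. ] w 0.235 ang 52.8 rad 0.0554
Ft 2.4 Fr 0.2
[{"x": 0.009, "y": -0.018, "z": 0.0, "wx": -0.0004, "wy": -0.0002, "wz": 0.0003}, {"x": 0.018, "y": -0.038, "z": 0.0, "wx": -0.0004, "wy": -0.0002, "wz": 0.0003}, {"x": 0.026, "y": -0.059, "z": 0.0, "wx": -0.0004, "wy": -0.0002, "wz": 0.0003}, {"x": 0.032, "y": -0.08, "z": 0.0, "wx": -0.0004, "wy": -0.0002, "wz": 0.0003}, {"x": 0.037, "y": -0.102, "z": 0.0, "wx": -0.0004, "wy": -0.0002, "wz": 0.0003}, {"x": 0.039, "y": -0.124, "z": 0.0, "wx": -0.0004, "wy": -0.0002, "wz": 0.0003}, {"x": 0.04, "y": -0.146, "z": 0.0, "wx": -0.0004, "wy": -0.0002, "wz": 0.0003}, {"x": 0.04, "y": -0.168, "z": 0.0, "wx": -0.0004, "wy": -0.0002, "wz": 0.0003}, {"x": 0.037, "y": -0.19, "z": 0.001, "wx": -0.0004, "wy": -0.0002, "wz": 0.0003}, {"x": 0.033, "y": -0.211, "z": 0.001, "wx": -0.0004, "wy": -0.0002, "wz": 0.0003}, {"x": 0.027, "y": -0.233, "z": 0.001, "wx": -0.0004, "wy": -0.0002, "wz": 0.0003}, {"x": 0.019, "y": -0.253, "z": 0.001, "wx": -0.0004, "wy": -0.0002, "wz": 0.0003}]
end cmd 467.6
```

Emit:
jog_arm([
  {"x": 0.009, "y": -0.018, "z": 0, "wx": 0, "wy": 0, "wz": 0},
  {"x": 0.018, "y": -0.038, "z": 0, "wx": 0, "wy": 0, "wz": 0},
  {"x": 0.026, "y": -0.059, "z": 0, "wx": 0, "wy": 0, "wz": 0},
  {"x": 0.032, "y": -0.08, "z": 0, "wx": 0, "wy": 0, "wz": 0},
  {"x": 0.037, "y": -0.102, "z": 0, "wx": 0, "wy": 0, "wz": 0},
  {"x": 0.039, "y": -0.124, "z": 0, "wx": 0, "wy": 0, "wz": 0},
  {"x": 0.04, "y": -0.146, "z": 0, "wx": 0, "wy": 0, "wz": 0},
  {"x": 0.04, "y": -0.168, "z": 0, "wx": 0, "wy": 0, "wz": 0},
  {"x": 0.037, "y": -0.19, "z": 0, "wx": 0, "wy": 0, "wz": 0},
  {"x": 0.033, "y": -0.211, "z": 0, "wx": 0, "wy": 0, "wz": 0},
  {"x": 0.027, "y": -0.233, "z": 0, "wx": 0, "wy": 0, "wz": 0},
  {"x": 0.019, "y": -0.253, "z": 0, "wx": 0, "wy": 0, "wz": 0},
])

```text
t: 17.02
eef_pos: [0.502, -0.1294, 0.1481]
tool_rot: [-0.001, 0.738, 0.675, -0.0]
contact_force: [2.1, 4.0, -2.4]
gripper_width: 0.237
```

```bash
python3 -c "
from h import *
arc(np.array([.519,-.182]),.055,467.6,4.6,12,.148,-5.2)"
```

```text
t 17.02 pos [ 0.502  -0.1294  0.1481] F [ 2.1  4.  -2.4] w 0.237 ang 107.9 rad 0.0553
Ft -3.2 Fr 3.1
[{"x": -0.01, "y": -0.018, "z": 0.0, "wx": -0.0005, "wy": -0.0003, "wz": 0.0003}, {"x": -0.021, "y": -0.037, "z": 0.0, "wx": -0.0005, "wy": -0.0003, "wz": 0.0003}, {"x": -0.034, "y": -0.056, "z": 0.0, "wx": -0.0005, "wy": -0.0003, "wz": 0.0003}, {"x": -0.047, "y": -0.073, "z": 0.0, "wx": -0.0005, "wy": -0.0003, "wz": 0.0003}, {"x": -0.063, "y": -0.089, "z": 0.0, "wx": -0.0005, "wy": -0.0003, "wz": 0.0003}, {"x": -0.079, "y": -0.103, "z": 0.0, "wx": -0.0005, "wy": -0.0003, "wz": 0.0003}, {"x": -0.097, "y": -0.117, "z": 0.0, "wx": -0.0005, "wy": -0.0003, "wz": 0.0003}, {"x": -0.115, "y": -0.129, "z": 0.0, "wx": -0.0005, "wy": -0.0003, "wz": 0.0003}, {"x": -0.135, "y": -0.139, "z": 0.0, "wx": -0.0005, "wy": -0.0003, "wz": 0.0003}, {"x": -0.155, "y": -0.148, "z": 0.0, "wx": -0.0005, "wy": -0.0003, "wz": 0.0003}, {"x": -0.176, "y": -0.155, "z": 0.0, "wx": -0.0005, "wy": -0.0003, "wz": 0.0003}, {"x": -0.197, "y": -0.161, "z": 0.0, "wx": -0.0005, "wy": -0.0003, "wz": 0.0003}]
end cmd 522.8
```

Emit:
jog_arm([
  {"x": -0.01, "y": -0.018, "z": 0, "wx": 0, "wy": 0, "wz": 0},
  {"x": -0.021, "y": -0.037, "z": 0, "wx": 0, "wy": 0, "wz": 0},
  {"x": -0.034, "y": -0.056, "z": 0, "wx": 0, "wy": 0, "wz": 0},
  {"x": -0.047, "y": -0.073, "z": 0, "wx": 0, "wy": 0, "wz": 0},
  {"x": -0.063, "y": -0.089, "z": 0, "wx": 0, "wy": 0, "wz": 0},
  {"x": -0.079, "y": -0.103, "z": 0, "wx": 0, "wy": 0, "wz": 0},
  {"x": -0.097, "y": -0.117, "z": 0, "wx": 0, "wy": 0, "wz": 0},
  {"x": -0.115, "y": -0.129, "z": 0, "wx": 0, "wy": 0, "wz": 0},
  {"x": -0.135, "y": -0.139, "z": 0, "wx": 0, "wy": 0, "wz": 0},
  {"x": -0.155, "y": -0.148, "z": 0, "wx": 0, "wy": 0, "wz": 0},
  {"x": -0.176, "y": -0.155, "z": 0, "wx": 0, "wy": 0, "wz": 0},
  {"x": -0.197, "y": -0.161, "z": 0, "wx": 0, "wy": 0, "wz": 0},
])

```text
t: 18.02
eef_pos: [0.4665, -0.1651, 0.1481]
tool_rot: [-0.001, 0.738, 0.675, 0.0]
contact_force: [3.4, 7.2, -2.3]
gripper_width: 0.235
```

```bash
python3 -c "
from h import *
arc(np.array([.519,-.182]),.055,522.8,4.6,12,.148,-5.2)"
```

```text
t 18.02 pos [ 0.4665 -0.1651  0.1481] F [ 3.4  7.2 -2.3] w 0.235 ang 162.2 rad 0.0552
Ft -7.9 Fr -1.1
[{"x": -0.025, "y": -0.004, "z": 0.0, "wx": -0.0003, "wy": -0.0007, "wz": 0.0005}, {"x": -0.047, "y": -0.006, "z": 0.0, "wx": -0.0003, "wy": -0.0007, "wz": 0.0005}, {"x": -0.069, "y": -0.006, "z": 0.0, "wx": -0.0003, "wy": -0.0007, "wz": 0.0005}, {"x": -0.091, "y": -0.004, "z": 0.0, "wx": -0.0003, "wy": -0.0007, "wz": 0.0005}, {"x": -0.113, "y": -0.001, "z": 0.0, "wx": -0.0003, "wy": -0.0007, "wz": 0.0005}, {"x": -0.134, "y": 0.004, "z": 0.0, "wx": -0.0003, "wy": -0.0007, "wz": 0.0005}, {"x": -0.155, "y": 0.011, "z": 0.0, "wx": -0.0003, "wy": -0.0007, "wz": 0.0005}, {"x": -0.175, "y": 0.019, "z": 0.0, "wx": -0.0003, "wy": -0.0007, "wz": 0.0005}, {"x": -0.195, "y": 0.029, "z": -0.0, "wx": -0.0003, "wy": -0.0007, "wz": 0.0005}, {"x": -0.214, "y": 0.041, "z": -0.0, "wx": -0.0003, "wy": -0.0007, "wz": 0.0005}, {"x": -0.232, "y": 0.054, "z": -0.0, "wx": -0.0003, "wy": -0.0007, "wz": 0.0005}, {"x": -0.248, "y": 0.068, "z": -0.0, "wx": -0.0003, "wy": -0.0007, "wz": 0.0005}]
end cmd 578.0
```

Emit:
jog_arm([
  {"x": -0.025, "y": -0.004, "z": 0, "wx": 0, "wy": 0, "wz": 0},
  {"x": -0.047, "y": -0.006, "z": 0, "wx": 0, "wy": 0, "wz": 0},
  {"x": -0.069, "y": -0.006, "z": 0, "wx": 0, "wy": 0, "wz": 0},
  {"x": -0.091, "y": -0.004, "z": 0, "wx": 0, "wy": 0, "wz": 0},
  {"x": -0.113, "y": -0.001, "z": 0, "wx": 0, "wy": 0, "wz": 0},
  {"x": -0.134, "y": 0.004, "z": 0, "wx": 0, "wy": 0, "wz": 0},
  {"x": -0.155, "y": 0.011, "z": 0, "wx": 0, "wy": 0, "wz": 0},
  {"x": -0.175, "y": 0.019, "z": 0, "wx": 0, "wy": 0, "wz": 0},
  {"x": -0.195, "y": 0.029, "z": 0, "wx": 0, "wy": 0, "wz": 0},
  {"x": -0.214, "y": 0.041, "z": 0, "wx": 0, "wy": 0, "wz": 0},
  {"x": -0.232, "y": 0.054, "z": 0, "wx": 0, "wy": 0, "wz": 0},
  {"x": -0.248, "y": 0.068, "z": 0, "wx": 0, "wy": 0, "wz": 0},
])

```text
t: 19.02
eef_pos: [0.4746, -0.2143, 0.1479]
tool_rot: [-0.003, 0.738, 0.675, 0.001]
contact_force: [-2.5, 10.2, 5.2]
gripper_width: 0.235
```

```bash
python3 -c "
from h import *
arc(np.array([.519,-.182]),.055,578,4.6,12,.148,-5.2)"
```

```text
t 19.02 pos [ 0.4746 -0.2143  0.1479] F [-2.5 10.2  5.2] w 0.235 ang 216.0 rad 0.0549
Ft -9.7 Fr -4.0
[{"x": -0.023, "y": 0.022, "z": -0.001, "wx": -0.0012, "wy": -0.0016, "wz": 0.0007}, {"x": -0.037, "y": 0.039, "z": -0.001, "wx": -0.0012, "wy": -0.0016, "wz": 0.0007}, {"x": -0.05, "y": 0.057, "z": -0.001, "wx": -0.0012, "wy": -0.0016, "wz": 0.0007}, {"x": -0.061, "y": 0.076, "z": -0.001, "wx": -0.0012, "wy": -0.0016, "wz": 0.0007}, {"x": -0.071, "y": 0.095, "z": -0.001, "wx": -0.0012, "wy": -0.0016, "wz": 0.0007}, {"x": -0.079, "y": 0.116, "z": -0.001, "wx": -0.0012, "wy": -0.0016, "wz": 0.0007}, {"x": -0.086, "y": 0.137, "z": -0.001, "wx": -0.0012, "wy": -0.0016, "wz": 0.0007}, {"x": -0.09, "y": 0.159, "z": -0.001, "wx": -0.0012, "wy": -0.0016, "wz": 0.0007}, {"x": -0.093, "y": 0.18, "z": -0.002, "wx": -0.0012, "wy": -0.0016, "wz": 0.0007}, {"x": -0.095, "y": 0.202, "z": -0.002, "wx": -0.0012, "wy": -0.0016, "wz": 0.0007}, {"x": -0.094, "y": 0.224, "z": -0.002, "wx": -0.0012, "wy": -0.0016, "wz": 0.0007}, {"x": -0.092, "y": 0.246, "z": -0.002, "wx": -0.0012, "wy": -0.0016, "wz": 0.0007}]
end cmd 633.2
```

Emit:
jog_arm([
  {"x": -0.023, "y": 0.022, "z": 0, "wx": -0.001, "wy": -0.001, "wz": 0},
  {"x": -0.037, "y": 0.039, "z": 0, "wx": -0.001, "wy": -0.001, "wz": 0},
  {"x": -0.05, "y": 0.057, "z": -0.001, "wx": -0.001, "wy": -0.001, "wz": 0},
  {"x": -0.061, "y": 0.076, "z": -0.001, "wx": -0.001, "wy": -0.001, "wz": 0},
  {"x": -0.071, "y": 0.095, "z": -0.001, "wx": -0.001, "wy": -0.001, "wz": 0},
  {"x": -0.079, "y": 0.116, "z": -0.001, "wx": -0.001, "wy": -0.001, "wz": 0},
  {"x": -0.086, "y": 0.137, "z": -0.001, "wx": -0.001, "wy": -0.001, "wz": 0},
  {"x": -0.09, "y": 0.159, "z": -0.001, "wx": -0.001, "wy": -0.001, "wz": 0},
  {"x": -0.093, "y": 0.18, "z": -0.002, "wx": -0.001, "wy": -0.001, "wz": 0},
  {"x": -0.095, "y": 0.202, "z": -0.002, "wx": -0.001, "wy": -0.001, "wz": 0},
  {"x": -0.094, "y": 0.224, "z": -0.002, "wx": -0.001, "wy": -0.001, "wz": 0},
  {"x": -0.092, "y": 0.246, "z": -0.002, "wx": -0.001, "wy": -0.001, "wz": 0},
])

```text
t: 20.02
eef_pos: [0.5194, -0.2367, 0.1479]
tool_rot: [-0.003, 0.738, 0.675, -0.0]
contact_force: [-7.0, 6.3, 6.4]
gripper_width: 0.236
```

```bash
python3 -c "
from h import *
arc(np.array([.519,-.182]),.055,633.2,4.6,12,.148,-5.2)"
```

```text
t 20.02 pos [ 0.5194 -0.2367  0.1479] F [-7.   6.3  6.4] w 0.236 ang 270.5 rad 0.0547
Ft -7.0 Fr -6.3
[{"x": 0.004, "y": 0.035, "z": -0.001, "wx": -0.0017, "wy": -0.0012, "wz": 0.0004}, {"x": 0.01, "y": 0.056, "z": -0.001, "wx": -0.0017, "wy": -0.0012, "wz": 0.0004}, {"x": 0.018, "y": 0.077, "z": -0.001, "wx": -0.0017, "wy": -0.0012, "wz": 0.0004}, {"x": 0.027, "y": 0.097, "z": -0.001, "wx": -0.0017, "wy": -0.0012, "wz": 0.0004}, {"x": 0.037, "y": 0.116, "z": -0.001, "wx": -0.0017, "wy": -0.0012, "wz": 0.0004}, {"x": 0.05, "y": 0.135, "z": -0.001, "wx": -0.0017, "wy": -0.0012, "wz": 0.0004}, {"x": 0.063, "y": 0.152, "z": -0.001, "wx": -0.0017, "wy": -0.0012, "wz": 0.0004}, {"x": 0.078, "y": 0.168, "z": -0.001, "wx": -0.0017, "wy": -0.0012, "wz": 0.0004}, {"x": 0.095, "y": 0.183, "z": -0.001, "wx": -0.0017, "wy": -0.0012, "wz": 0.0004}, {"x": 0.112, "y": 0.197, "z": -0.001, "wx": -0.0017, "wy": -0.0012, "wz": 0.0004}, {"x": 0.13, "y": 0.209, "z": -0.001, "wx": -0.0017, "wy": -0.0012, "wz": 0.0004}, {"x": 0.15, "y": 0.22, "z": -0.001, "wx": -0.0017, "wy": -0.0012, "wz": 0.0004}]
end cmd 688.4
```

Emit:
jog_arm([
  {"x": 0.004, "y": 0.035, "z": -0.001, "wx": -0.002, "wy": -0.001, "wz": 0},
  {"x": 0.01, "y": 0.056, "z": -0.001, "wx": -0.002, "wy": -0.001, "wz": 0},
  {"x": 0.018, "y": 0.077, "z": -0.001, "wx": -0.002, "wy": -0.001, "wz": 0},
  {"x": 0.027, "y": 0.097, "z": -0.001, "wx": -0.002, "wy": -0.001, "wz": 0},
  {"x": 0.037, "y": 0.116, "z": -0.001, "wx": -0.002, "wy": -0.001, "wz": 0},
  {"x": 0.05, "y": 0.135, "z": -0.001, "wx": -0.002, "wy": -0.001, "wz": 0},
  {"x": 0.063, "y": 0.152, "z": -0.001, "wx": -0.002, "wy": -0.001, "wz": 0},
  {"x": 0.078, "y": 0.168, "z": -0.001, "wx": -0.002, "wy": -0.001, "wz": 0},
  {"x": 0.095, "y": 0.183, "z": -0.001, "wx": -0.002, "wy": -0.001, "wz": 0},
  {"x": 0.112, "y": 0.197, "z": -0.001, "wx": -0.002, "wy": -0.001, "wz": 0},
  {"x": 0.13, "y": 0.209, "z": -0.001, "wx": -0.002, "wy": -0.001, "wz": 0},
  {"x": 0.15, "y": 0.22, "z": -0.001, "wx": -0.002, "wy": -0.001, "wz": 0},
])

```text
t: 21.02
eef_pos: [0.5656, -0.2109, 0.148]
tool_rot: [-0.0, 0.738, 0.675, 0.0]
contact_force: [-5.0, 0.7, 2.4]
gripper_width: 0.233
```

```bash
python3 -c "
from h import *
arc(np.array([.519,-.182]),.055,688.4,4.6,12,.148,-5.2)"
```

```text
t 21.02 pos [ 0.5656 -0.2109  0.148 ] F [-5.   0.7  2.4] w 0.233 ang 328.1 rad 0.0548
Ft -2.1 Fr -4.7
[{"x": 0.021, "y": 0.01, "z": -0.0, "wx": 0.0, "wy": -0.0001, "wz": 0.0002}, {"x": 0.042, "y": 0.018, "z": -0.0, "wx": 0.0, "wy": -0.0001, "wz": 0.0002}, {"x": 0.063, "y": 0.023, "z": -0.0, "wx": 0.0, "wy": -0.0001, "wz": 0.0002}, {"x": 0.085, "y": 0.027, "z": -0.0, "wx": 0.0, "wy": -0.0001, "wz": 0.0002}, {"x": 0.107, "y": 0.03, "z": -0.0, "wx": 0.0, "wy": -0.0001, "wz": 0.0002}, {"x": 0.129, "y": 0.03, "z": -0.0, "wx": 0.0, "wy": -0.0001, "wz": 0.0002}, {"x": 0.151, "y": 0.029, "z": -0.0, "wx": 0.0, "wy": -0.0001, "wz": 0.0002}, {"x": 0.173, "y": 0.026, "z": -0.0, "wx": 0.0, "wy": -0.0001, "wz": 0.0002}, {"x": 0.194, "y": 0.021, "z": -0.0, "wx": 0.0, "wy": -0.0001, "wz": 0.0002}, {"x": 0.215, "y": 0.014, "z": -0.0, "wx": 0.0, "wy": -0.0001, "wz": 0.0002}, {"x": 0.236, "y": 0.006, "z": -0.0, "wx": 0.0, "wy": -0.0001, "wz": 0.0002}, {"x": 0.256, "y": -0.004, "z": -0.0, "wx": 0.0, "wy": -0.0001, "wz": 0.0002}]
end cmd 743.6
```

Emit:
jog_arm([
  {"x": 0.021, "y": 0.01, "z": 0, "wx": 0, "wy": 0, "wz": 0},
  {"x": 0.042, "y": 0.018, "z": 0, "wx": 0, "wy": 0, "wz": 0},
  {"x": 0.063, "y": 0.023, "z": 0, "wx": 0, "wy": 0, "wz": 0},
  {"x": 0.085, "y": 0.027, "z": 0, "wx": 0, "wy": 0, "wz": 0},
  {"x": 0.107, "y": 0.03, "z": 0, "wx": 0, "wy": 0, "wz": 0},
  {"x": 0.129, "y": 0.03, "z": 0, "wx": 0, "wy": 0, "wz": 0},
  {"x": 0.151, "y": 0.029, "z": 0, "wx": 0, "wy": 0, "wz": 0},
  {"x": 0.173, "y": 0.026, "z": 0, "wx": 0, "wy": 0, "wz": 0},
  {"x": 0.194, "y": 0.021, "z": 0, "wx": 0, "wy": 0, "wz": 0},
  {"x": 0.215, "y": 0.014, "z": 0, "wx": 0, "wy": 0, "wz": 0},
  {"x": 0.236, "y": 0.006, "z": 0, "wx": 0, "wy": 0, "wz": 0},
  {"x": 0.256, "y": -0.004, "z": 0, "wx": 0, "wy": 0, "wz": 0},
])

```text
t: 22.02
eef_pos: [0.5694, -0.1594, 0.148]
tool_rot: [0.0, 0.738, 0.675, 0.0]
contact_force: [-2.6, 1.3, 2.4]
gripper_width: 0.236
```

```bash
python3 -c "
from h import *
arc(np.array([.519,-.182]),.055,743.6,4.3,5,.148,-5.2)"
```

```text
t 22.02 pos [ 0.5694 -0.1594  0.148 ] F [-2.6  1.3  2.4] w 0.236 ang 24.1 rad 0.0553
Ft 2.3 Fr -1.8
[{"x": 0.015, "y": -0.011, "z": 0.0, "wx": 0.0001, "wy": -0.0001, "wz": 0.0003}, {"x": 0.032, "y": -0.022, "z": 0.0, "wx": 0.0001, "wy": -0.0001, "wz": 0.0003}, {"x": 0.048, "y": -0.036, "z": 0.0, "wx": 0.0001, "wy": -0.0001, "wz": 0.0003}, {"x": 0.063, "y": -0.05, "z": 0.0, "wx": 0.0001, "wy": -0.0001, "wz": 0.0003}, {"x": 0.076, "y": -0.065, "z": 0.0, "wx": 0.0001, "wy": -0.0001, "wz": 0.0003}]
end cmd 765.1
```

Emit:
jog_arm([
  {"x": 0.015, "y": -0.011, "z": 0, "wx": 0, "wy": 0, "wz": 0},
  {"x": 0.032, "y": -0.022, "z": 0, "wx": 0, "wy": 0, "wz": 0},
  {"x": 0.048, "y": -0.036, "z": 0, "wx": 0, "wy": 0, "wz": 0},
  {"x": 0.063, "y": -0.05, "z": 0, "wx": 0, "wy": 0, "wz": 0},
  {"x": 0.076, "y": -0.065, "z": 0, "wx": 0, "wy": 0, "wz": 0},
])

```text
t: 22.43
eef_pos: [0.5579, -0.1427, 0.1481]
tool_rot: [0.0, 0.738, 0.675, 0.0]
contact_force: [-1.1, 1.0, 0.3]
gripper_width: 0.236
```

```bash
python3 -c "
from h import *
arc(np.array([.519,-.182]),.055,765.1,4,2,.148,-5.2)"
```

```text
t 22.43 pos [ 0.5579 -0.1427  0.1481] F [-1.1  1.   0.3] w 0.236 ang 45.3 rad 0.0553
Ft 1.5 Fr -0.0
[{"x": 0.01, "y": -0.015, "z": 0.0, "wx": 0.0003, "wy": -0.0001, "wz": 0.0003}, {"x": 0.021, "y": -0.031, "z": 0.0, "wx": 0.0003, "wy": -0.0001, "wz": 0.0003}]
end cmd 773.1
```

Emit:
jog_arm([
  {"x": 0.01, "y": -0.015, "z": 0, "wx": 0, "wy": 0, "wz": 0},
  {"x": 0.021, "y": -0.031, "z": 0, "wx": 0, "wy": 0, "wz": 0},
])

```text
t: 22.6
eef_pos: [0.552, -0.1376, 0.1481]
tool_rot: [0.0, 0.738, 0.675, 0.001]
contact_force: [-0.6, 2.0, 0.4]
gripper_width: 0.236
```

```bash
python3 -c "
from h import *
arc(np.array([.519,-.182]),.055,773.1,3.5,2,.148,-5.2)"
```

```text
t 22.6 pos [ 0.552  -0.1376  0.1481] F [-0.6  2.   0.4] w 0.236 ang 53.4 rad 0.0553
Ft 1.6 Fr 1.2
[{"x": 0.006, "y": -0.014, "z": 0.0, "wx": 0.0005, "wy": -0.0001, "wz": 0.0004}, {"x": 0.014, "y": -0.029, "z": 0.0, "wx": 0.0005, "wy": -0.0001, "wz": 0.0004}]
end cmd 780.1
```

Emit:
jog_arm([
  {"x": 0.006, "y": -0.014, "z": 0, "wx": 0, "wy": 0, "wz": 0},
  {"x": 0.014, "y": -0.029, "z": 0, "wx": 0, "wy": 0, "wz": 0},
])

```text
t: 22.77
eef_pos: [0.5464, -0.1339, 0.1481]
tool_rot: [0.001, 0.738, 0.675, 0.001]
contact_force: [-0.5, 2.2, 0.2]
gripper_width: 0.235
```

```bash
python3 -c "
from h import *
arc(np.array([.519,-.182]),.055,780.1,3.5,3,.148,-5.2)"
```

```text
t 22.77 pos [ 0.5464 -0.1339  0.1481] F [-0.5  2.2  0.2] w 0.235 ang 60.3 rad 0.0554
Ft 1.5 Fr 1.7
[{"x": 0.004, "y": -0.015, "z": 0.0, "wx": 0.0006, "wy": -0.0002, "wz": 0.0004}, {"x": 0.01, "y": -0.031, "z": 0.0, "wx": 0.0006, "wy": -0.0002, "wz": 0.0004}, {"x": 0.015, "y": -0.047, "z": 0.0, "wx": 0.0006, "wy": -0.0002, "wz": 0.0004}]
end cmd 790.6
```

Emit:
jog_arm([
  {"x": 0.004, "y": -0.015, "z": 0, "wx": 0, "wy": 0, "wz": 0},
  {"x": 0.01, "y": -0.031, "z": 0, "wx": 0, "wy": 0, "wz": 0},
  {"x": 0.015, "y": -0.047, "z": 0, "wx": 0, "wy": 0, "wz": 0},
])

```text
t: 23.02
eef_pos: [0.5373, -0.1297, 0.1481]
tool_rot: [0.001, 0.738, 0.675, 0.001]
contact_force: [-0.0, 2.2, -0.1]
gripper_width: 0.234
```

```bash
python3 -c "
from h import *
arc(np.array([.519,-.182]),.055,790.6,3.5,3,.148,-5.2)"
```

```text
t 23.02 pos [ 0.5373 -0.1297  0.1481] F [-0.   2.2 -0.1] w 0.234 ang 70.7 rad 0.0554
Ft 0.8 Fr 2.1
[{"x": 0.002, "y": -0.016, "z": 0.0, "wx": 0.0008, "wy": -0.0002, "wz": 0.0005}, {"x": 0.004, "y": -0.033, "z": 0.0, "wx": 0.0008, "wy": -0.0002, "wz": 0.0005}, {"x": 0.006, "y": -0.049, "z": 0.0, "wx": 0.0008, "wy": -0.0002, "wz": 0.0005}]
end cmd 801.1
```

Emit:
jog_arm([
  {"x": 0.002, "y": -0.016, "z": 0, "wx": 0, "wy": 0, "wz": 0},
  {"x": 0.004, "y": -0.033, "z": 0, "wx": 0, "wy": 0, "wz": 0},
  {"x": 0.006, "y": -0.049, "z": 0, "wx": 0, "wy": 0, "wz": 0},
])

```text
t: 23.27
eef_pos: [0.5274, -0.1273, 0.1481]
tool_rot: [0.001, 0.738, 0.675, 0.001]
contact_force: [-0.3, 2.5, 0.2]
gripper_width: 0.235
```

```bash
python3 -c "
from h import *
arc(np.array([.519,-.182]),.055,801.1,3,3,.148,-5.2)"
```

```text
t 23.27 pos [ 0.5274 -0.1273  0.1481] F [-0.3  2.5  0.2] w 0.235 ang 81.2 rad 0.0553
Ft 0.6 Fr 2.5
[{"x": -0.001, "y": -0.014, "z": 0.0, "wx": 0.0008, "wy": -0.0003, "wz": 0.0006}, {"x": -0.001, "y": -0.028, "z": 0.0, "wx": 0.0008, "wy": -0.0003, "wz": 0.0006}, {"x": -0.002, "y": -0.043, "z": 0.0, "wx": 0.0008, "wy": -0.0003, "wz": 0.0006}]
end cmd 810.1
```

Emit:
jog_arm([
  {"x": -0.001, "y": -0.014, "z": 0, "wx": 0, "wy": 0, "wz": 0},
  {"x": -0.001, "y": -0.028, "z": 0, "wx": 0, "wy": 0, "wz": 0},
  {"x": -0.002, "y": -0.043, "z": 0, "wx": 0, "wy": 0, "wz": 0},
])

```text
t: 23.52
eef_pos: [0.5187, -0.1267, 0.1481]
tool_rot: [0.001, 0.738, 0.675, 0.001]
contact_force: [1.5, 5.0, -0.7]
gripper_width: 0.239
```

```bash
python3 -c "
from h import *
arc(np.array([.519,-.182]),.055,810.1,3,3,.148,-5.2)"
```

```text
t 23.52 pos [ 0.5187 -0.1267  0.1481] F [ 1.5  5.  -0.7] w 0.239 ang 90.3 rad 0.0553
Ft -1.5 Fr 5.0
[{"x": -0.003, "y": -0.013, "z": 0.0, "wx": 0.0009, "wy": -0.0004, "wz": 0.0006}, {"x": -0.006, "y": -0.027, "z": 0.0, "wx": 0.0009, "wy": -0.0004, "wz": 0.0006}, {"x": -0.009, "y": -0.041, "z": 0.0, "wx": 0.0009, "wy": -0.0004, "wz": 0.0006}]
end cmd 819.1
```

Emit:
jog_arm([
  {"x": -0.003, "y": -0.013, "z": 0, "wx": 0, "wy": 0, "wz": 0},
  {"x": -0.006, "y": -0.027, "z": 0, "wx": 0, "wy": 0, "wz": 0},
])

```text
t: 23.68
eef_pos: [0.5174, -0.1268, 0.1485]
tool_rot: [0.004, 0.737, 0.675, 0.004]
contact_force: [20.9, 3.4, -21.2]
gripper_width: 0.23
```

```bash
python3 -c "
from h import *
arc(np.array([.519,-.182]),.055,816.1,3,2,.148,-5.2)"
```

```text
t 23.68 pos [ 0.5174 -0.1268  0.1485] F [ 20.9   3.4 -21.2] w 0.23 ang 91.7 rad 0.0552
Ft -21.0 Fr 2.8
[{"x": -0.008, "y": -0.035, "z": 0.002, "wx": 0.0038, "wy": -0.0003, "wz": 0.001}, {"x": -0.011, "y": -0.049, "z": 0.002, "wx": 0.0038, "wy": -0.0003, "wz": 0.001}]
end cmd 822.1
```

Emit:
jog_arm([
  {"x": 0, "y": 0, "z": 0, "wx": 0, "wy": 0, "wz": 0},
  {"x": 0, "y": 0, "z": 0, "wx": 0, "wy": 0, "wz": 0},
])

```text
t: 23.85
eef_pos: [0.5179, -0.1267, 0.1482]
tool_rot: [0.005, 0.737, 0.676, 0.005]
contact_force: [4.8, 2.9, -7.2]
gripper_width: 0.23
```

```bash
python3 -c "
from h import *
arc(np.array([.519,-.182]),.055,811.7,1,3,.148,-5.2)
o=monitor.get_obs();print(o['torque'],o['q'],o['joint_vel'],o['joint_torque'])
im=cams.read_camera('scene');im2=cams.read_camera('top')
a=cv2.resize(im[150:310,280:440],(400,400),interpolation=2)
b=cv2.resize(im2[180:280,290:390],(400,400),interpolation=2)
save(np.hstack([a,b]),'s7.png')"
```

```text
t 23.85 pos [ 0.5179 -0.1267  0.1482] F [ 4.8  2.9 -7.2] w 0.23 ang 91.1 rad 0.0553
Ft -4.9 Fr 2.8
[{"x": -0.002, "y": -0.007, "z": 0.001, "wx": 0.0042, "wy": -0.0002, "wz": 0.0011}, {"x": -0.003, "y": -0.012, "z": 0.001, "wx": 0.0042, "wy": -0.0002, "wz": 0.0011}, {"x": -0.004, "y": -0.017, "z": 0.001, "wx": 0.0042, "wy": -0.0002, "wz": 0.0011}]
end cmd 814.7
[ 0.6839 -0.8668 -0.0042] [-0.293   0.3713  0.5171  2.0107 -0.2535  0.8075  0.282 ] [ 0.003   0.0017  0.0001 -0.0005 -0.0061  0.0041 -0.0023] [  2.1074 -45.0355   8.6351 -22.1341   1.0506   0.7738  -0.008 ]
```

View pics/s7.png

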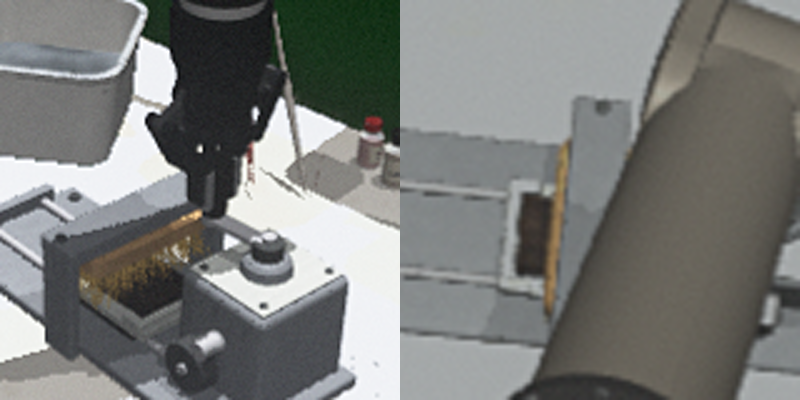

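Emit:
jog_arm([
  {"x": 0, "y": -0.003, "z": 0, "wx": 0, "wy": 0, "wz": 0},
  {"x": -0.001, "y": -0.006, "z": 0, "wx": 0, "wy": 0, "wz": 0},
  {"x": -0.001, "y": -0.009, "z": 0, "wx": 0, "wy": 0, "wz": 0},
  {"x": -0.001, "y": -0.01, "z": 0, "wx": 0, "wy": 0, "wz": 0},
  {"x": -0.001, "y": -0.01, "z": 0, "wx": 0, "wy": 0, "wz": 0},
  {"x": -0.001, "y": -0.01, "z": 0, "wx": 0, "wy": 0, "wz": 0},
  {"x": -0.001, "y": -0.01, "z": 0, "wx": 0, "wy": 0, "wz": 0},
])

```text
t: 24.53
eef_pos: [0.5177, -0.1267, 0.1482]
tool_rot: [0.006, 0.737, 0.676, 0.006]
contact_force: [8.6, 1.9, -9.3]
gripper_width: 0.237
```

```bash
python3 -c "
from h import *
arc(np.array([.519,-.182]),.055,811.7,1,1,.148,-5.2)
o=monitor.get_obs();print(o['torque'],o['q'],o['joint_vel'])
c=lambda u,v:(290+(u-400+.5)/4-.5,180+(v+.5)/4-.5)
a=atz('top',c(505,238),.036); b=atz('top',(270+(80+.5)/6.667-.5,205+200.5/6.667-.5),.036);print(a,b,np.linalg.norm(a-b))"
```

```text
t 24.53 pos [ 0.5177 -0.1267  0.1482] F [ 8.6  1.9 -9.3] w 0.237 ang 91.3 rad 0.0553
Ft -8.6 Fr 1.7
[{"x": -0.002, "y": -0.006, "z": 0.001, "wx": 0.0053, "wy": -0.0, "wz": 0.0012}]
end cmd 812.7
[ 0.6382 -1.4979  0.0578] [-0.2939  0.3691  0.5173  2.0138 -0.2531  0.8028  0.2818] [-0.0011  0.0001  0.0003 -0.0011  0.0002  0.0013 -0.0004]
[0.5198 0.0095 0.036 ] [0.5343 0.109  0.036 ] 0.10052592116782942
```

Emit:
jog_arm([
  {"x": -0.001, "y": -0.01, "z": 0, "wx": 0, "wy": 0, "wz": 0},
  {"x": -0.001, "y": -0.014, "z": 0, "wx": 0, "wy": 0, "wz": 0},
  {"x": -0.001, "y": -0.017, "z": 0, "wx": 0, "wy": 0, "wz": 0},
  {"x": -0.001, "y": -0.02, "z": 0, "wx": 0, "wy": 0, "wz": 0},
  {"x": -0.001, "y": -0.02, "z": 0, "wx": 0, "wy": 0, "wz": 0},
  {"x": -0.001, "y": -0.02, "z": 0, "wx": 0, "wy": 0, "wz": 0},
  {"x": -0.001, "y": -0.02, "z": 0, "wx": 0, "wy": 0, "wz": 0},
  {"x": -0.001, "y": -0.02, "z": 0, "wx": 0, "wy": 0, "wz": 0},
])

```text
t: 25.2
eef_pos: [0.5175, -0.1267, 0.1484]
tool_rot: [0.009, 0.737, 0.676, 0.008]
contact_force: [15.6, 2.5, -17.7]
gripper_width: 0.231
```

```bash
python3 -c "
from h import *
arc(np.array([.519,-.182]),.055,811.7,1,1,.148,-5.2)
o=monitor.get_obs();print(o['torque'],o['q'],o['joint_vel'],o['joint_torque'])
"
```

```text
t 25.2 pos [ 0.5175 -0.1267  0.1484] F [ 15.6   2.5 -17.7] w 0.231 ang 91.5 rad 0.0553
Ft -15.6 Fr 2.0
[{"x": -0.002, "y": -0.006, "z": 0.002, "wx": 0.0077, "wy": 0.0005, "wz": 0.0015}]
end cmd 812.7
[ 0.4003 -2.7472  0.0091] [-0.296   0.3645  0.5176  2.0198 -0.2516  0.7929  0.2809] [ 0.0005  0.0008  0.0005  0.0002 -0.0002 -0.0005 -0.0006] [  2.672  -47.7889   9.3657 -18.7273   1.4673   3.7917  -0.0204]
```

Emit:
jog_arm([
  {"x": -0.001, "y": -0.02, "z": 0, "wx": 0, "wy": 0, "wz": 0},
  {"x": -0.001, "y": -0.02, "z": 0, "wx": 0, "wy": 0, "wz": 0},
  {"x": -0.001, "y": -0.02, "z": 0, "wx": 0, "wy": 0, "wz": 0},
  {"x": -0.001, "y": -0.02, "z": 0, "wx": 0, "wy": 0, "wz": 0},
  {"x": -0.001, "y": -0.02, "z": 0, "wx": 0, "wy": 0, "wz": 0},
  {"x": -0.001, "y": -0.02, "z": 0, "wx": 0, "wy": 0, "wz": 0},
  {"x": -0.001, "y": -0.02, "z": 0, "wx": 0, "wy": 0, "wz": 0},
  {"x": -0.001, "y": -0.02, "z": 0, "wx": 0, "wy": 0, "wz": 0},
  {"x": -0.001, "y": -0.02, "z": 0, "wx": 0, "wy": 0, "wz": 0},
  {"x": -0.001, "y": -0.02, "z": 0, "wx": 0, "wy": 0, "wz": 0},
])

```text
t: 26.03
eef_pos: [0.5175, -0.1267, 0.1484]
tool_rot: [0.013, 0.736, 0.676, 0.01]
contact_force: [16.3, 0.1, -19.1]
gripper_width: 0.235
```

```bash
python3 -c "
from h import *
arc(np.array([.519,-.182]),.055,811.7,-2,6,.148,-5.2)
o=monitor.get_obs();print(o['torque'],o['q'])
"
```

```text
t 26.03 pos [ 0.5175 -0.1267  0.1484] F [ 16.3   0.1 -19.1] w 0.235 ang 91.6 rad 0.0553
Ft -16.3 Fr -0.4
[{"x": -0.001, "y": 0.009, "z": 0.002, "wx": 0.0102, "wy": 0.001, "wz": 0.0018}, {"x": -0.0, "y": 0.019, "z": 0.003, "wx": 0.0102, "wy": 0.001, "wz": 0.0018}, {"x": 0.0, "y": 0.028, "z": 0.003, "wx": 0.0102, "wy": 0.001, "wz": 0.0018}, {"x": 0.0, "y": 0.038, "z": 0.003, "wx": 0.0102, "wy": 0.001, "wz": 0.0018}, {"x": -0.0, "y": 0.047, "z": 0.004, "wx": 0.0102, "wy": 0.001, "wz": 0.0018}, {"x": -0.001, "y": 0.057, "z": 0.004, "wx": 0.0102, "wy": 0.001, "wz": 0.0018}]
end cmd 799.7
[ 0.4094 -2.8365  0.13  ] [-0.2982  0.3603  0.518   2.0257 -0.2501  0.7827  0.2801]
```

Emit:
jog_arm([
  {"x": 0, "y": 0, "z": 0.002, "wx": 0.003, "wy": 0, "wz": 0.001},
  {"x": 0, "y": 0.009, "z": 0.002, "wx": 0.006, "wy": 0.001, "wz": 0.002},
  {"x": 0, "y": 0.019, "z": 0.003, "wx": 0.01, "wy": 0.001, "wz": 0.002},
  {"x": 0, "y": 0.028, "z": 0.003, "wx": 0.01, "wy": 0.001, "wz": 0.002},
  {"x": 0, "y": 0.038, "z": 0.003, "wx": 0.01, "wy": 0.001, "wz": 0.002},
  {"x": 0, "y": 0.047, "z": 0.003, "wx": 0.01, "wy": 0.001, "wz": 0.002},
  {"x": 0, "y": 0.047, "z": 0.003, "wx": 0.01, "wy": 0.001, "wz": 0.002},
  {"x": 0, "y": 0.047, "z": 0.003, "wx": 0.01, "wy": 0.001, "wz": 0.002},
])

```text
t: 26.7
eef_pos: [0.5251, -0.127, 0.148]
tool_rot: [-0.002, 0.739, 0.674, -0.001]
contact_force: [-4.8, 5.5, 4.9]
gripper_width: 0.238
```

```bash
python3 -c "
from h import *
arc(np.array([.519,-.182]),.0553,801.7,1.5,12,.148,-5.2)
"
```

```text
t 26.7 pos [ 0.5251 -0.127   0.148 ] F [-4.8  5.5  4.9] w 0.238 ang 83.7 rad 0.0553
Ft 5.3 Fr 4.9
[{"x": -0.0, "y": 0.003, "z": -0.0, "wx": -0.0011, "wy": -0.0005, "wz": -0.0003}, {"x": -0.0, "y": -0.005, "z": -0.0, "wx": -0.0011, "wy": -0.0005, "wz": -0.0003}, {"x": -0.0, "y": -0.012, "z": 0.0, "wx": -0.0011, "wy": -0.0005, "wz": -0.0003}, {"x": -0.001, "y": -0.019, "z": 0.0, "wx": -0.0011, "wy": -0.0005, "wz": -0.0003}, {"x": -0.001, "y": -0.026, "z": 0.0, "wx": -0.0011, "wy": -0.0005, "wz": -0.0003}, {"x": -0.002, "y": -0.034, "z": 0.0, "wx": -0.0011, "wy": -0.0005, "wz": -0.0003}, {"x": -0.003, "y": -0.041, "z": 0.0, "wx": -0.0011, "wy": -0.0005, "wz": -0.0003}, {"x": -0.004, "y": -0.048, "z": 0.0, "wx": -0.0011, "wy": -0.0005, "wz": -0.0003}, {"x": -0.005, "y": -0.055, "z": 0.0, "wx": -0.0011, "wy": -0.0005, "wz": -0.0003}, {"x": -0.006, "y": -0.062, "z": 0.0, "wx": -0.0011, "wy": -0.0005, "wz": -0.0003}, {"x": -0.008, "y": -0.069, "z": 0.0, "wx": -0.0011, "wy": -0.0005, "wz": -0.0003}, {"x": -0.01, "y": -0.076, "z": 0.0, "wx": -0.0011, "wy": -0.0005, "wz": -0.0003}]
end cmd 819.7
```

Emit:
jog_arm([
  {"x": 0, "y": 0, "z": 0, "wx": -0.001, "wy": 0, "wz": 0},
  {"x": 0, "y": -0.006, "z": 0, "wx": -0.001, "wy": 0, "wz": 0},
  {"x": 0, "y": -0.012, "z": 0, "wx": -0.001, "wy": 0, "wz": 0},
  {"x": -0.001, "y": -0.018, "z": 0, "wx": -0.001, "wy": 0, "wz": 0},
  {"x": -0.001, "y": -0.024, "z": 0, "wx": -0.001, "wy": 0, "wz": 0},
  {"x": -0.002, "y": -0.028, "z": 0, "wx": -0.001, "wy": 0, "wz": 0},
  {"x": -0.002, "y": -0.028, "z": 0, "wx": -0.001, "wy": 0, "wz": 0},
])

```text
t: 27.28
eef_pos: [0.5193, -0.1267, 0.1481]
tool_rot: [-0.001, 0.739, 0.674, 0.0]
contact_force: [-0.7, 5.3, 0.5]
gripper_width: 0.234
```

```bash
python3 -c "
from h import *
arc(np.array([.519,-.182]),.0553,809.5,1.5,3,.148,-5.2)
"
```

```text
t 27.28 pos [ 0.5193 -0.1267  0.1481] F [-0.7  5.3  0.5] w 0.234 ang 89.7 rad 0.0553
Ft 0.8 Fr 5.3
[{"x": -0.001, "y": -0.006, "z": 0.0, "wx": -0.0002, "wy": -0.0006, "wz": -0.0003}, {"x": -0.002, "y": -0.013, "z": 0.0, "wx": -0.0002, "wy": -0.0006, "wz": -0.0003}, {"x": -0.003, "y": -0.02, "z": 0.0, "wx": -0.0002, "wy": -0.0006, "wz": -0.0003}]
end cmd 814.0
```

Emit:
jog_arm([
  {"x": -0.001, "y": -0.003, "z": 0, "wx": 0, "wy": 0, "wz": 0},
  {"x": -0.001, "y": -0.006, "z": 0, "wx": 0, "wy": 0, "wz": 0},
  {"x": -0.001, "y": -0.006, "z": 0, "wx": 0, "wy": 0, "wz": 0},
])

```text
t: 27.53
eef_pos: [0.518, -0.1267, 0.1481]
tool_rot: [-0.001, 0.739, 0.674, 0.001]
contact_force: [-0.3, 5.2, -0.9]
gripper_width: 0.236
```

```bash
python3 -c "
from h import *
arc(np.array([.519,-.182]),.0553,811,1.5,3,.148,-5.2)
"
```

```text
t 27.53 pos [ 0.518  -0.1267  0.1481] F [-0.3  5.2 -0.9] w 0.236 ang 91.0 rad 0.0553
Ft 0.2 Fr 5.2
[{"x": -0.001, "y": -0.007, "z": 0.0, "wx": -0.0002, "wy": -0.0006, "wz": -0.0003}, {"x": -0.002, "y": -0.014, "z": 0.0, "wx": -0.0002, "wy": -0.0006, "wz": -0.0003}, {"x": -0.003, "y": -0.021, "z": 0.0, "wx": -0.0002, "wy": -0.0006, "wz": -0.0003}]
end cmd 815.5
```

Emit:
jog_arm([
  {"x": -0.001, "y": -0.003, "z": 0, "wx": 0, "wy": 0, "wz": 0},
  {"x": -0.001, "y": -0.006, "z": 0, "wx": 0, "wy": 0, "wz": 0},
  {"x": -0.001, "y": -0.006, "z": 0, "wx": 0, "wy": 0, "wz": 0},
])

```text
t: 27.78
eef_pos: [0.5179, -0.1267, 0.1482]
tool_rot: [0.0, 0.739, 0.674, 0.001]
contact_force: [4.3, 4.2, -4.2]
gripper_width: 0.236
```

```bash
python3 -c "
from h import *
arc(np.array([.519,-.182]),.0553,812,1.5,3,.148,-5.2)
"
```

```text
t 27.78 pos [ 0.5179 -0.1267  0.1482] F [ 4.3  4.2 -4.2] w 0.236 ang 91.1 rad 0.0553
Ft -4.3 Fr 4.1
[{"x": -0.002, "y": -0.011, "z": 0.001, "wx": 0.0006, "wy": -0.0005, "wz": -0.0002}, {"x": -0.003, "y": -0.019, "z": 0.001, "wx": 0.0006, "wy": -0.0005, "wz": -0.0002}, {"x": -0.004, "y": -0.026, "z": 0.001, "wx": 0.0006, "wy": -0.0005, "wz": -0.0002}]
end cmd 816.5
```

```bash
python3 -c "
from h import *
im=cams.read_camera('scene')
save(cv2.resize(im[215:305,290:410],(800,600),interpolation=2),'s8.png')
for n in('block_mid','pocket'):
  print(n,[(r['location'],round(r['confidence'],2)) for r in finder.place_of('scene',n)[:1]])
"
```

```text
block_mid [([331.5, 259.3], 0.89)]
pocket [([332.6, 259.2], 0.9)]
```

View pics/s8.png

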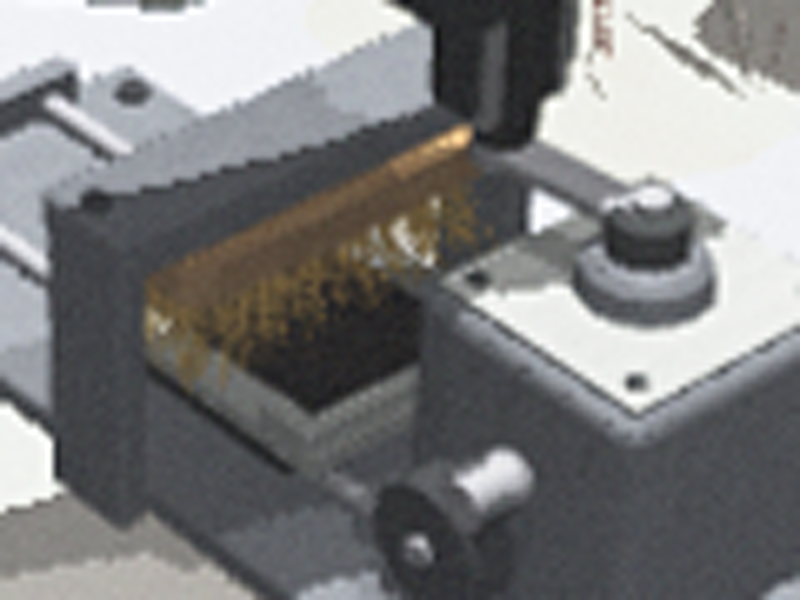

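Emit:
jog_arm([
  {"x": 0, "y": -0.004, "z": 0, "wx": 0, "wy": 0, "wz": 0},
  {"x": 0, "y": -0.004, "z": 0, "wx": 0, "wy": 0, "wz": 0},
  {"x": 0, "y": -0.004, "z": 0, "wx": 0, "wy": 0, "wz": 0},
])

```text
t: 28.18
eef_pos: [0.5179, -0.1267, 0.1481]
tool_rot: [0.001, 0.739, 0.674, 0.002]
contact_force: [3.3, 4.5, -3.8]
gripper_width: 0.239
```

Emit:
jog_arm([
  {"x": 0, "y": 0, "z": 0, "wx": 0, "wy": 0, "wz": 0},
  {"x": 0, "y": 0, "z": 0, "wx": 0, "wy": 0, "wz": 0},
  {"x": 0, "y": 0, "z": 0, "wx": 0, "wy": 0, "wz": 0},
  {"x": 0, "y": 0, "z": 0, "wx": 0, "wy": 0, "wz": 0},
  {"x": 0, "y": 0, "z": 0, "wx": 0, "wy": 0, "wz": 0},
  {"x": 0, "y": 0, "z": 0, "wx": 0, "wy": 0, "wz": 0},
], hand=0.4)

```text
t: 28.68
eef_pos: [0.5179, -0.1271, 0.1482]
tool_rot: [0.001, 0.739, 0.674, 0.001]
contact_force: [0.9, 0.5, -0.2]
gripper_width: 0.703
```

Emit:
jog_arm([
  {"x": 0, "y": 0, "z": -0.05, "wx": 0, "wy": 0, "wz": 0},
  {"x": 0, "y": 0, "z": -0.15, "wx": 0, "wy": 0, "wz": 0},
  {"x": 0, "y": 0, "z": -0.3, "wx": 0, "wy": 0, "wz": 0},
  {"x": 0, "y": 0, "z": -0.45, "wx": 0, "wy": 0, "wz": 0},
  {"x": 0, "y": 0, "z": -0.55, "wx": 0, "wy": 0, "wz": 0},
  {"x": 0, "y": 0, "z": -0.6, "wx": 0, "wy": 0, "wz": 0},
  {"x": 0, "y": 0, "z": -0.6, "wx": 0, "wy": 0, "wz": 0},
])

```text
t: 29.27
eef_pos: [0.5187, -0.1276, 0.2708]
tool_rot: [0.002, 0.739, 0.674, 0.003]
contact_force: [-0.0, 0.3, 0.4]
gripper_width: 0.697
```

```bash
python3 -c "
from h import *
go([.5175,-.1267,.148],-5.2)
im=cams.read_camera('scene');im2=cams.read_camera('top')
a=cv2.resize(im[215:305,290:410],(480,360),interpolation=2)
save(a,'s9.png')
for n in('knob_grip','block_mid','pocket'):
  for c in('scene','top'): print(n,c,[(r['location'],round(r['confidence'],2)) for r in finder.place_of(c,n)[:1]])
print('exp knob',proj('scene',[.5177,-.1267,.1595]),proj('top',[.5177,-.1267,.1595]))
for p in((303,240.2),(304.5,240.7),(332.6,259.2)): print(atz('scene',p,.028))
"
```

```text
t 29.27 pos [ 0.5187 -0.1276  0.2708] F [-0.   0.3  0.4] w 0.697
shift [ 0.0028 -0.0114  0.6141] turn [ 0.0026 -0.0005 -0.0003]
knob_grip scene [([364.9, 223.6], 0.56)]
knob_grip top []
block_mid scene [([334.7, 262.8], 0.75)]
block_mid top [([338.5, 240.0], 0.73)]
pocket scene []
pocket top [([330.3, 236.9], 0.58)]
exp knob [[365.3203 224.6916]] [[365.9524 230.7386]]
[0.5315 0.06   0.028 ]
[0.5324 0.0561 0.028 ]
[ 0.5239 -0.0376  0.028 ]
```

View pics/s9.png

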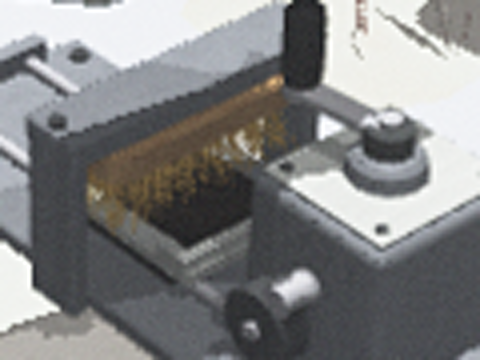

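```bash
python3 -c "
from station import bot,monitor
print(bot.hand_in()); o=monitor.get_obs();print(o['t'],o['contact_force'])"
```

```text
the job is handed in; nothing more can be done
None
the job is handed in; nothing more can be done
```

I laid the block in the pocket, wound the carriage in about 1.93 turns until it came up against a stop, let go of the knob and handed the job in. I can't fully confirm that the stop is the rubber one.

**Block:** after I let go, the overhead picture showed it flat in the pocket with a gap on every side. The last pictures still show it flat in the tray under the brush.

**Cranking:** I wound at about 6.5 s a turn, slower over the last part. The force at the knob peaked at about 9.7 N at the heavy point. I saw no lurch or run-back on the way. At the stop I backed off about 8° on purpose, slowly, and came up again to check it.

**Stop:** the crank stopped at the same angle both times. By the crank the carriage had then travelled about 101 mm, and by the overhead picture about 100.5 mm. A rougher network estimate gave about 95 mm.

**Release:** a picture after letting go showed the knob within about 1 pixel of where I left it. The gripper read about zero force, and the clock was at 29 s of the 72 s allowed. I did not check the vial, dish and shell again at the end, but nothing went near them while cranking.

**What disagreed:** the stop felt much harder than the task describes. The force rose by roughly 20–30 N per mm of knob movement, not 1.5 N. It touched 21 N for a moment at first contact, and then I held about 16 N. The knob crept only about half a millimetre past contact, so the stop was not pushed in far. I saw nothing jammed in the pictures, so I took it to be the stop and did not push harder.

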